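Exchange the sample tube behind the bottles

TASK

The filled red-capped tube stands in the grey caddy's holder, close behind two bottles, and has to go to the blue courier stand. First clear both bottles on to the green mat, then move the red-capped tube to the blue stand and put the fresh purple-capped tube from the white stand into the caddy's holder in its place. Finally put each bottle back upright where it stood in the caddy; tip nothing over, and leave the power bank and the swab packet alone.

Things in the scene. Friction and masses are not known exactly. Their poses are not given: they have to be found in the camera images.
- caddy_seat (a point): Floor centre of the white tube holder in the fixed grey caddy (tray 150 x 200 mm, deck 6, lip 12 mm above the desk), 10 mm above the desk. Caddy axes: x away from robot, z up. Two ringed bottle bays, 76 mm wide, centred at x -45, y +52 and -52 mm from here. Holder: round cup, bore 21 mm, flared to a mouth 42 mm wide (outside 49) whose rim is 38 mm above this floor.
- mat: Fixed green mat, 210 mm (its x) by 130 mm (its y), 2 mm thick, flat on the desk. Origin: centre of its underside, at desk level; z up. The side area for the bottles.
- courier_seat (a point): Inner floor of the blue courier stand, empty at the start: a fixed round foot 60 mm in diameter, 6 mm thick, with the same flared cup as the caddy's in its middle. The point is at the centre of the cup's floor, 10 mm above the desk; the rim is 38 mm above it. z up.
- supply_seat (a point): Inner floor of the white supply stand, which holds the purple-capped tube at the start; same shape and size as the blue stand and fixed too. The point is at the centre of the cup's floor, 10 mm above the desk; z up.
- red_tube_mid (a point): The filled sample tube, 98 mm tall: clear body 18 mm in diameter, red screw cap 24 mm in diameter on its top 17 mm. The point is on the axis, half-way up, 49 mm above its foot; z runs up to the cap. It stands loosely upright in the caddy's holder at the start, its cap above the cup; take it by the cap. About 20 g.
- purple_tube_mid (a point): The fresh sample tube, 98 mm tall: clear body 18 mm in diameter, purple screw cap 24 mm in diameter on its top 17 mm. The point is on the axis, half-way up, 49 mm above its foot; z runs up to the cap. It stands loosely upright in the white stand at the start; take it by the cap. About 20 g.
- water_bottle_mid (a point): Clear water bottle with a blue label and blue screw cap, 67 mm in diameter, 228 mm tall. The neck and cap are 30 mm in diameter over the top 40 mm: take it there from above. The point is on the axis, half-way up, 114 mm above its foot; z up. 0.3 to 0.5 kg. It stands in either bay of the caddy.
- disinfectant_mid (a point): White disinfectant bottle with a yellow label and a yellow cap, 66 mm in diameter, 205 mm tall. Cap 30 mm in diameter over the top 16 mm, neck 26 mm over the 32 mm below: take it there from above. The point is on the axis, half-way up, 102.5 mm above its foot; z up. 0.26 to 0.44 kg. It stands in the other bay of the caddy.
- power_pack: Bystander: dark grey power bank, 150 x 66 x 21 mm, lying loose by the far edge of the desk. Origin: centre of its underside.
- swab: Bystander: thin white and blue swab packet, 178 x 24 x 4 mm, lying loose by the far edge of the desk. Origin: centre of its underside.
Things that resemble listed ones, but are neither listed nor needed, are in the scene too. There is more than one size of the part that bears red_tube_mid; the job needs the middle-sized.

How it is judged:
By the outcome, as a careful person would: the job done as asked, in the order asked, and still so for the second after the job is handed in, with the robot touching nothing.
It also fails if it takes over 138 s, if anything falls off the work surface, if the arm or the gripper's body presses on something with over 40 N, if the wrist force passes 120 N, or if a joint passes its speed limit or range.

ROBOT

A 7-joint arm with a two-finger parallel gripper is mounted at the origin on a cart in front of the work surface, level with it; the furniture and walls round the work are solid. World frame = base frame: x ahead of the robot, y to its left, z up, the work surface at z = 0. Lengths are in m, angles in rad, forces in N, time in s.
With the tool pointing down it reaches from about 0.35 to 0.9 m from the base axis. Payload 8.1 kg.
Tool frame: the origin (TCP) lies midway between the tips of the shut fingers; the grasp point (between the pads) lies 19 mm behind it; x points along the fingers, z is the direction in which the jaws open and shut, and the axes are right-handed (so a half turn about x gives the same grasp; the last joint's range is limited). The gripper opens to 92 mm and grips with 3 to 60 N. Pads are 19 mm wide; open, the fingers measure 130 mm over their backs; the gripper's body (75 mm by 190 mm) begins 47 mm behind the grasp point.
Start: joints at [1.126, 0.434, 0.025, 1.573, -0.012, 1.134, -0.075], TCP at [0.209, -0.589, 0.204] pointing down, gripper open.
Joint ranges: [-2.62, 2.62], [-0.44, 2.09], [-1.27, 1.32], [0.08, 2.57], [-1.32, 4.46], [0.12, 2], [-2.74, 2.74]. Speed limits (rad/s): [2.22, 2.22, 3.01, 3.01, 3.14, 3.14, 3.14].

INTERFACE

Orientations are given as a rotation vector (axis times angle).
In Python, from cell import arm, optics, finder gives the robot as it stands.
- The arm moves only by the tool send_rows, never from a script. Its argument "rows" is a list that holds one entry, the list of rows, each a list of 7 numbers: the shift along the tool's x, y, z in mm, then the turn, a rotation vector about the tool's x, y, z in degrees, then the opening in per cent of the stroke, from 0 (shut) to 100 (fully open). A call has exactly 8 rows; each row is the pose to reach, as a shift and turn from the pose commanded when the call began, along the tool's axes at that moment; what a row does not reach only later rows make up. A row lasts 1/10 s, in which the tool goes at most 50 mm and 8.59 degrees, less where a joint would pass 70% of its speed; a pose out of reach is approached as far as the arm can. A call with a gripper value outside its range is refused whole. The fingers move at their own pace and stop on an object; "grip_force" is the grip in N (left out, the last holds). Time passes only in rows, so rows that repeat a pose let the fingers close, or fill a call up. It gives the time, the measured TCP pose, the force and the opening at its end, in the units of the state.
- arm.observe(): the state, without advancing time (a new reading comes with each control period).
- optics.get_image(name): name is "scene" or "side" or "wrist"; returns (picture, depth): 400x640x3 uint8, red, green, blue; 400x640 float32, m along the optical axis (not along the pixel's ray), 0 where there is no reading.
- optics.get_calibration(name): a dict with "camera_matrix" (3x3 intrinsics, pixels), "position" and "orientation" of the camera in the world; the wrist camera has in their place "T_tool_cam" (4x4, takes a point from camera to tool coordinates, whose origin is the TCP and whose axes are the tool frame's). Camera axes: x right, y up, looking along -z (the intrinsics and any distortion apply to the point x, -y, -z); pixel columns grow to the right and rows downward; lengths in m; the calibration is good to about 2 mm. The wrist camera is an equidistant fisheye: a pixel r from the principal point sees the ray r / f radians off the axis. A picture is of the moment at which its call begins: read the wrist's pose just before it. get_calibration takes no time and is no camera call.
- arm.sign_off(): hands the job in, once; it reports no verdict.
Trained networks look in the newest picture that a camera, given by its name, has taken for a name from the list of things; names that differ only in an ending like _2 or _b are one class to them, and where a whole thing is asked for, a point or a joint stands for the part that bears it (a point fixed in the world has none). Each returns a list of dicts, best first, with "confidence" (0 to 1); they miss things now and then, are a little off and sometimes report something else, mostly with a low value. They report only what shows in the picture. A call takes as long as a camera call. They do not tell look-alikes from the thing itself.
- finder.search_frame(camera, thing): "bbox" ([left, top, width, height] in pixels, round what is visible of it).
- finder.regions_of(camera, thing): "region" (400x640 bool, what is visible of it) and "bbox" ([left, top, width, height] in pixels, round what is visible of it).
- finder.place_of(camera, thing): "xy" ([column, row] in pixels: a listed point, or the origin of a listed thing).
The state is a dict: "clock": time; "joints": joint angles; "dq": joint speeds; "joint_efforts": joint torques, N m; "position": TCP position; "ee_rot": TCP orientation; "force": force on the tool from outside, world axes, zero at the start; "ft_torque": the same for the moment, N m; "width": opening from 0.0 (shut) to 1.0 (fully open).
Only numpy, scipy, OpenCV 4.12 (cv2) and the standard library are available. Lean on these libraries where they do the work, as an engineer would, in place of code of your own. Each camera call takes 0.05 s, during which the arm holds its last target.

## Working session

There is one attempt and no reset: what is moved stays moved. The work goes in short steps, Python scripts to look and compute and a tool call to move; the robot and the scene stay as the last step left them, time stands still between calls to the robot, and variables do not carry over. Pictures are saved under pics/ and viewed, and the job is handed in when it is done.

Besides the shell and the picture viewer there is one more tool, called after "Emit:" in YAML: its name, and indented under it one key for each argument. send_rows: Moves the arm, as the interface text tells. Its arguments: {"type":"object","properties":{"rows":{"type":"array"},"grip_force":{"type":"number"}},"required":["rows"]}

```bash
ls; mkdir -p pics; python3 - <<'E'
from cell import arm, optics, finder
import cv2
s=arm.observe()
for k,v in s.items(): print(k,v)
for n in ["scene","side","wrist"]:
    im,d=optics.get_image(n); cv2.imwrite(f"pics/{n}0.png",im[:,:,::-1])
    print(n,optics.get_calibration(n))
E
```

```text
pics
clock 0.0
joints [ 1.12639728  0.43522421  0.02498579  1.57409614 -0.01160019  1.13403729
 -0.07512154]
dq [ 7.28909758e-04  5.27001589e-04  2.12509669e-04 -5.80702126e-04
  4.75100639e-04  2.59278247e-03  3.96329187e-05]
joint_efforts [ 1.54472647e-03 -6.67846942e+01  9.85511206e-01 -3.14451957e+01
 -6.05343212e-02  4.29864856e-02  1.98214002e-04]
position [ 0.20923481 -0.58833807  0.20294478]
ee_rot [ 0.95477365  1.35313753 -0.95343993]
force [-0.34683794  0.56000312 -0.70606146]
ft_torque [-0.01046093  0.01260577 -0.03129744]
width 0.9995255467881097
scene {'camera_matrix': array([[470.88354333,   0.        , 323.09643329],
       [  0.        , 470.88354333, 200.65738871],
       [  0.        ,   0.        ,   1.        ]]), 'position': array([0.69476017, 0.87395274, 1.13148476]), 'orientation': array([0.07358408, 1.06990497, 2.80264129])}
side {'camera_matrix': array([[384.18127095,   0.        , 321.78606092],
       [  0.        , 384.18127095, 199.29450056],
       [  0.        ,   0.        ,   1.        ]]), 'position': array([ 0.42948819, -0.83453333,  0.60581113]), 'orientation': array([ 1.00321834, -0.08479247, -0.15744521])}
wrist {'camera_matrix': array([[309.70691629,   0.        , 321.52210919],
       [  0.        , 309.70691629, 196.69069112],
       [  0.        ,   0.        ,   1.        ]]), 'T_tool_cam': array([[-1.14533648e-03,  3.07893929e-01, -9.51420000e-01,
        -1.81534839e-01],
       [ 1.15214417e-03,  9.51420399e-01,  3.07892671e-01,
         8.26293050e-02],
       [ 9.99998680e-01, -7.43532301e-04, -1.44443469e-03,
        -9.96431273e-05],
       [ 0.00000000e+00,  0.00000000e+00,  0.00000000e+00,
         1.00000000e+00]])}
```

View pics/scene0.png

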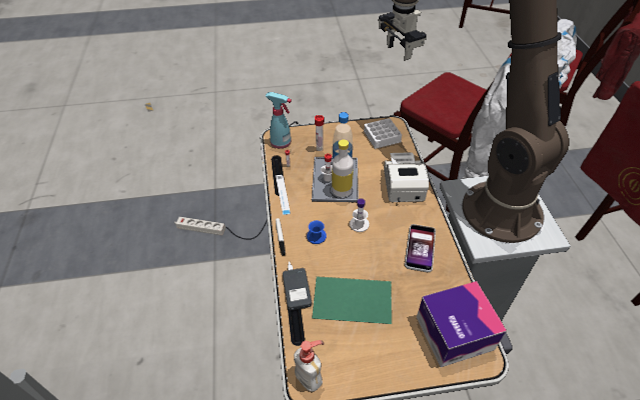

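View pics/side0.png

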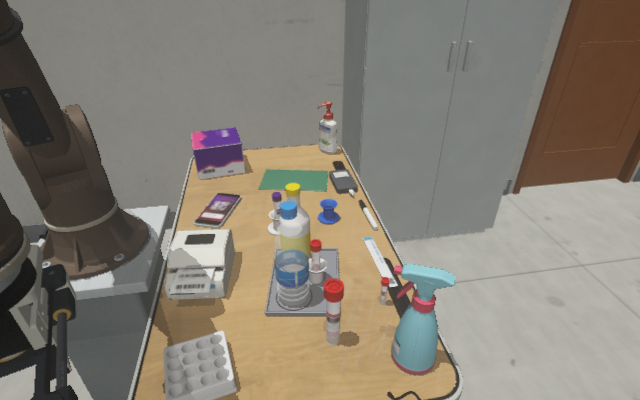

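View pics/wrist0.png

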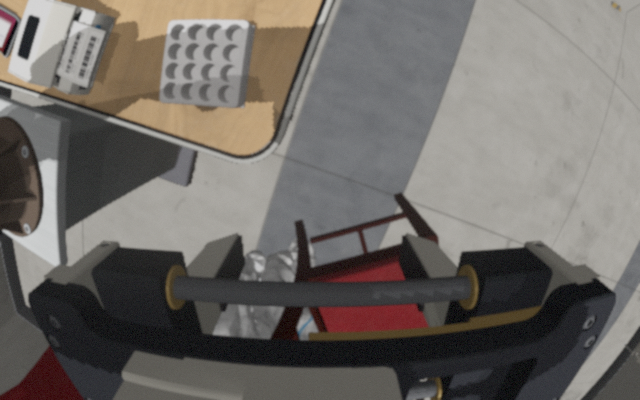

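```bash
cat > h.py <<'E'
import numpy as np, cv2
from scipy.spatial.transform import Rotation as R
from cell import arm, optics, finder
def cam(n):
    c=optics.get_calibration(n); K=c["camera_matrix"]
    if n=="wrist":
        s=arm.observe(); Rt=R.from_rotvec(s["ee_rot"]).as_matrix(); T=c["T_tool_cam"]
        return K,Rt@T[:3,:3],np.array(s["position"])+Rt@T[:3,3]
    return K,R.from_rotvec(c["orientation"]).as_matrix(),np.array(c["position"])
def ray(n,uv,C=None):
    K,Rm,p=C or cam(n); x=(uv[0]-K[0,2])/K[0,0]; y=(uv[1]-K[1,2])/K[1,1]
    if n=="wrist":
        r=np.hypot(x,y); d=np.array([x/r*np.sin(r),-y/r*np.sin(r),-np.cos(r)]) if r>1e-9 else np.array([0,0,-1.])
    else: d=np.array([x,-y,-1.]); 
    d=Rm@d; return p,d/np.linalg.norm(d)
def proj(n,P,C=None):
    K,Rm,p=C or cam(n); q=Rm.T@(np.asarray(P)-p); v=np.array([q[0],-q[1],-q[2]])
    if n=="wrist":
        th=np.arctan2(np.hypot(v[0],v[1]),v[2]); a=v[:2]/np.hypot(v[0],v[1])*th
    else: a=v[:2]/v[2]
    return np.array([K[0,0]*a[0]+K[0,2],K[1,1]*a[1]+K[1,2]])
def atz(n,uv,z,C=None):
    p,d=ray(n,uv,C); return p+d*(z-p[2])/d[2]
def dep(n,uv,D,C=None):
    K,Rm,p=C or cam(n); p,d=ray(n,uv,(K,Rm,p)); f=-(Rm.T@d)[2]
    return p+d*D/f
def tri(rays):
    A=np.zeros((3,3));b=np.zeros(3)
    for p,d in rays:
        M=np.eye(3)-np.outer(d,d);A+=M;b+=M@p
    X=np.linalg.solve(A,b); return X,[round(1000*float(np.linalg.norm(np.cross(X-p,d))),1) for p,d in rays]
def heights():
    pass
E
python3 - <<'E'
from h import *
things=["caddy_seat","mat","courier_seat","supply_seat","red_tube_mid","purple_tube_mid","water_bottle_mid","disinfectant_mid","power_pack","swab"]
z={"caddy_seat":.01,"mat":0,"courier_seat":.01,"supply_seat":.01,"red_tube_mid":.059,"purple_tube_mid":.059,"water_bottle_mid":.12,"disinfectant_mid":.1085,"power_pack":0,"swab":0}
Cs={n:cam(n) for n in ["scene","side"]}
for n in Cs: optics.get_image(n)
for t in things:
    rs=[]
    for n in Cs:
        for r in finder.place_of(n,t)[:3]:
            print(t,n,np.round(r["xy"]),round(r["confidence"],2),np.round(atz(n,r["xy"],z[t],Cs[n]),3))
E
```

```text
caddy_seat scene [326. 179.] 0.73 [ 0.528 -0.213  0.01 ]
caddy_seat side [318. 278.] 0.56 [ 0.525 -0.222  0.01 ]
mat scene [325. 177.] 0.71 [ 0.526 -0.232  0.   ]
mat scene [350. 297.] 0.6 [0.529 0.234 0.   ]
mat side [295. 180.] 0.82 [0.527 0.232 0.   ]
mat side [342. 188.] 0.15 [0.664 0.157 0.   ]
courier_seat scene [318. 234.] 0.94 [0.587 0.012 0.01 ]
courier_seat side [328. 215.] 0.86 [0.592 0.012 0.01 ]
supply_seat scene [361. 223.] 0.81 [ 0.45  -0.011  0.01 ]
supply_seat side [281. 229.] 0.74 [ 0.46 -0.03  0.01]
red_tube_mid scene [319. 134.] 0.67 [ 0.526 -0.384  0.059]
red_tube_mid scene [328. 167.] 0.55 [ 0.52  -0.216  0.059]
red_tube_mid side [384. 291.] 0.74 [ 0.638 -0.332  0.059]
red_tube_mid side [334. 311.] 0.69 [ 0.534 -0.363  0.059]
red_tube_mid side [316. 257.] 0.52 [ 0.523 -0.209  0.059]
purple_tube_mid scene [359. 213.] 0.52 [ 0.458 -0.007  0.059]
purple_tube_mid side [280. 206.] 0.73 [0.465 0.004 0.059]
purple_tube_mid side [298. 228.] 0.17 [ 0.498 -0.1    0.059]
water_bottle_mid scene [343. 145.] 0.85 [ 0.466 -0.248  0.12 ]
water_bottle_mid scene [282. 194.] 0.38 [ 0.681 -0.062  0.12 ]
water_bottle_mid side [292. 254.] 0.78 [ 0.47  -0.264  0.12 ]
disinfectant_mid scene [343. 166.] 0.78 [ 0.481 -0.165  0.109]
disinfectant_mid side [293. 224.] 0.82 [ 0.484 -0.151  0.108]
power_pack scene [298. 283.] 0.79 [0.666 0.167 0.   ]
power_pack scene [342. 141.] 0.37 [ 0.439 -0.403  0.   ]
power_pack side [342. 190.] 0.85 [0.661 0.15  0.   ]
swab side [379. 256.] 0.85 [ 0.683 -0.165  0.   ]
```

```bash
python3 - <<'E'
import cv2,numpy as np
a=cv2.imread("pics/scene0.png")[90:260,250:410]; b=cv2.imread("pics/side0.png")[170:350,225:405]
cv2.imwrite("pics/cropA.png",cv2.resize(a,None,fx=3.5,fy=3.5,interpolation=2))
cv2.imwrite("pics/cropB.png",cv2.resize(b,None,fx=3.3,fy=3.3,interpolation=2))
E
```

```text
(no output)
```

View pics/cropA.png

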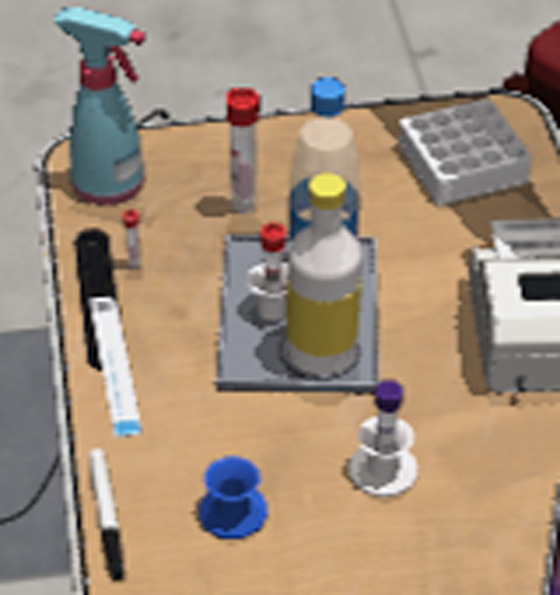

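View pics/cropB.png

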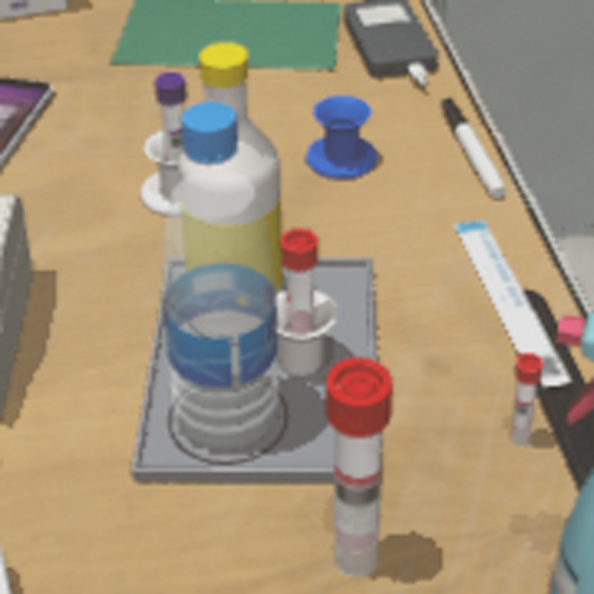

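```bash
python3 - <<'E'
from h import *
Cs={n:cam(n) for n in ["scene","side"]}
I={n:optics.get_image(n) for n in Cs}
def blobs(n,box,f):
    im,D=I[n]; h=cv2.cvtColor(im,cv2.COLOR_RGB2HSV).astype(int); m=f(h)
    x0,y0,x1,y1=box; w=np.zeros_like(m); w[y0:y1,x0:x1]=m[y0:y1,x0:x1]
    k,l,st,c=cv2.connectedComponentsWithStats(w.astype(np.uint8)); i=1+np.argmax(st[1:,4]); return c[i],st[i],l==i
red=lambda h:((h[...,0]<8)|(h[...,0]>172))&(h[...,1]>150)&(h[...,2]>60)
pur=lambda h:(h[...,0]>120)&(h[...,0]<150)&(h[...,1]>90)
yel=lambda h:(h[...,0]>22)&(h[...,0]<33)&(h[...,1]>170)&(h[...,2]>90)
blu=lambda h:(h[...,0]>98)&(h[...,0]<115)&(h[...,1]>140)
for name,f,bs,bd in [("red",red,(320,150,336,166),(306,236,326,256)),("purple",pur,(352,196,368,210),(266,188,288,206)),
  ("yellow",yel,(334,138,352,152),(280,180,304,196)),("blue",blu,(334,108,352,124),(274,198,304,218))]:
    a=blobs("scene",bs,f); b=blobs("side",bd,f)
    X,e=tri([ray("scene",a[0]+0,Cs["scene"]),ray("side",b[0],Cs["side"])])
    print(name,np.round(a[0],1),a[1],np.round(b[0],1),b[1],np.round(X,4),e)
    for n,q in (("scene",a),("side",b)):
        D=I[n][1]; ys,xs=np.where(q[2]&(D>0)); P=np.array([dep(n,(x,y),D[y,x],Cs[n]) for x,y in zip(xs,ys)])
        print("   ",n,len(P),P.min(0).round(3),P.max(0).round(3),np.median(P,0).round(3))
# mat and caddy corners
im,D=I["scene"]; h=cv2.cvtColor(im,cv2.COLOR_RGB2HSV).astype(int)
for n in Cs:
    im,D=I[n]; h=cv2.cvtColor(im,cv2.COLOR_RGB2HSV).astype(int)
    m=((h[...,0]>65)&(h[...,0]<90)&(h[...,1]>100)).astype(np.uint8)
    k,l,st,c=cv2.connectedComponentsWithStats(m); i=1+np.argmax(st[1:,4])
    ys,xs=np.where(l==i); P=np.array([atz(n,(x,y),.002,Cs[n])[:2] for x,y in zip(xs,ys)]).astype(np.float32)
    print("mat",n,cv2.minAreaRect(P*1000))
E
```

```text
red [327.6 157.2] [324 154   8   8  49] [315.1 244.8] [310 240  11  12 103] [ 0.5209 -0.2198  0.1001] [0.2, 0.2]
    scene 49 [ 0.509 -0.349 -0.005] [ 0.529 -0.206  0.11 ] [ 0.521 -0.217  0.104]
    side 103 [ 0.51  -0.235  0.094] [ 0.532 -0.211  0.11 ] [ 0.52  -0.227  0.106]
purple [360.5 202.8] [357 199   8   9  54] [276.1 194.1] [273 192   8   5  32] [ 0.4561 -0.0102  0.1033] [0.4, 0.4]
    scene 54 [ 0.443 -0.106 -0.002] [ 0.465 -0.001  0.112] [ 0.456 -0.008  0.105]
    side 32 [ 0.447 -0.026  0.105] [ 0.465 -0.004  0.109] [ 0.455 -0.017  0.107]
yellow [339.8 147.2] [339 146   3   3   5] [292.3 188.7] [286 183  14  13 136] [ 0.49   -0.1522  0.1987] [4.9, 4.9]
    scene 5 [ 0.492 -0.157  0.196] [ 0.497 -0.147  0.2  ] [ 0.494 -0.152  0.2  ]
    side 136 [ 0.471 -0.177  0.199] [ 0.498 -0.149  0.212] [ 0.484 -0.17   0.21 ]
blue [343.  117.2] [339 112   9  11  86] [287.8 205.3] [281 201  15   9 104] [ 0.4676 -0.2551  0.2269] [0.3, 0.3]
    scene 86 [ 0.455 -0.275  0.21 ] [ 0.48  -0.243  0.236] [ 0.468 -0.254  0.228]
    side 104 [ 0.454 -0.275  0.231] [ 0.48  -0.251  0.235] [ 0.467 -0.265  0.233]
mat scene ((520.4063720703125, 301.53033447265625), (202.5043487548828, 66.3856201171875), 6.921941757202148)Traceback (most recent call last):
  File "<stdin>", line 25, in <module>
    return _wrapfunc(a, 'argmax', axis=axis, out=out, **kwds)
    return bound(*args, **kwds)
ValueError: attempt to get argmax of an empty sequence
```

```bash
cat >> h.py <<'E'
def plan(pos,yaw=None):
    """remaining shift (tool mm) and turn (deg) to TCP pos with jaw direction (tool z) at yaw deg, tool down"""
    s=arm.observe(); R0=R.from_rotvec(s["ee_rot"]).as_matrix(); p=np.array(s["position"])
    if yaw is None: zt=R0[:,2].copy()
    else: zt=np.array([np.cos(np.radians(yaw)),np.sin(np.radians(yaw)),0])
    xt=np.array([0,0,-1.]); zt-=xt*(zt@xt); zt/=np.linalg.norm(zt); yt=np.cross(zt,xt)
    R1=np.c_[xt,yt,zt]
    if yaw is not None and np.trace(R0.T@R1)<1: R1=np.c_[xt,-yt,-zt]
    print("clk %.2f"%s["clock"],"pos",p.round(4),"w %.3f"%s["width"],"F",np.round(s["force"],1))
    print("shift",(R0.T@(np.array(pos)-p)*1000).round(1),"turn",np.degrees(R.from_matrix(R0.T@R1).as_rotvec()).round(2))
E
python3 - <<'E'
from h import *
s=arm.observe(); print(R.from_rotvec(s["ee_rot"]).as_matrix().round(3))
for y in (80,-10): plan([.4675,-.259,.42],y)
E
```

```text
[[ 0.     0.942  0.335]
 [-0.     0.335 -0.942]
 [-1.     0.     0.   ]]
clk 1.35 pos [ 0.2095 -0.5888  0.2037] w 0.997 F [-0.1  0.6  0.4]
shift [-216.3  353.6 -224.3] turn [29.58  0.   -0.  ]
clk 1.35 pos [ 0.2095 -0.5888  0.2037] w 0.997 F [-0.1  0.6  0.4]
shift [-216.3  353.6 -224.3] turn [-60.42   0.     0.  ]
```

Emit:
send_rows:
  rows:
    - [[-40, 0, 0, -7, 0, 0, 100], [-80, 0, 0, -14, 0, 0, 100], [-120, 0, 0, -21, 0, 0, 100], [-160, 40, -25, -28, 0, 0, 100], [-200, 80, -50, -35, 0, 0, 100], [-216, 120, -75, -42, 0, 0, 100], [-216, 160, -100, -49, 0, 0, 100], [-216, 200, -125, -56, 0, 0, 100]]
  grip_force: 35

```text
clock: 2.15
position: [0.3477, -0.4147, 0.4207]
ee_rot: [0.193, 1.56, -0.196]
force: [0.8, -0.8, -0.1]
width: 0.999
```

```bash
python3 - <<'E'
from h import *
plan([.4675-.06,-.259,.42],-10)
E
```

```text
clk 2.15 pos [ 0.3477 -0.4147  0.4207] w 0.999 F [ 0.8 -0.8 -0.1]
shift [  0.5 165.6  19.8] turn [-4.17  0.13  0.1 ]
```

```bash
python3 - <<'E'
from h import *
plan([.4675,-.259,.42],-10)
E
```

```text
clk 2.15 pos [ 0.3477 -0.4147  0.4207] w 0.999 F [ 0.8 -0.8 -0.1]
shift [  0.6 180.3  78. ] turn [-4.17  0.13  0.1 ]
```

Emit:
send_rows:
  rows:
    - [[0, 36, 16, -2, 0, 0, 100], [0, 72, 31, -4.2, 0, 0, 100], [0, 108, 47, -4.2, 0, 0, 100], [0, 144, 62, -4.2, 0, 0, 100], [0, 180, 78, -4.2, 0, 0, 100], [0, 180, 78, -4.2, 0, 0, 100], [0, 180, 78, -4.2, 0, 0, 100], [0, 180, 78, -4.2, 0, 0, 100]]

```text
clock: 2.95
position: [0.4664, -0.262, 0.4191]
ee_rot: [0.141, 1.567, -0.142]
force: [1.5, 0.5, -0.7]
width: 0.999
```

```bash
python3 - <<'E'
from h import *
s=arm.observe(); print(s["position"],s["joints"].round(2))
C=cam("wrist"); im,D=optics.get_image("wrist"); cv2.imwrite("pics/w1.png",im[:,:,::-1])
np.savez("w1.npz",im=im,D=D,Rm=C[1],p=C[2])
for t in ["caddy_seat","water_bottle_mid","disinfectant_mid","red_tube_mid","purple_tube_mid","supply_seat"]:
    for r in finder.place_of("wrist",t)[:2]: print(t,np.round(r["xy"]),round(r["confidence"],2))
for nm,P in [("water",[.4675,-.259,.234]),("dis",[.4845,-.164,.211]),("red",[.521,-.219,.108]),("seatrim",[.521,-.219,.048])]: print(nm,proj("wrist",P,C).round(0))
E
```

```text
[ 0.46643411 -0.2619954   0.41909052] [ 0.7   0.22 -0.37  1.38  0.08  1.56  0.16]
caddy_seat [350. 115.] 0.78
water_bottle_mid [323. 156.] 0.61
disinfectant_mid [321.  91.] 0.62
red_tube_mid [363. 204.] 0.7
red_tube_mid [415. 152.] 0.46
purple_tube_mid [289.  13.] 0.71
supply_seat [289.  18.] 0.98
water [323. 166.]
dis [323.  86.]
red [351. 119.]
seatrim [348. 117.]
```

View pics/w1.png

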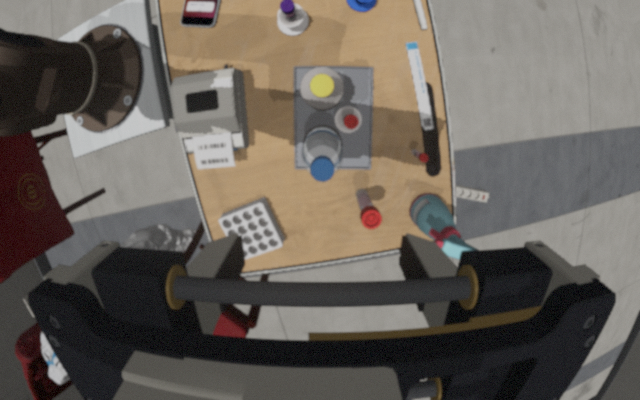

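```bash
cat >> h.py <<'E'
COL={"red":lambda h:((h[...,0]<8)|(h[...,0]>172))&(h[...,1]>150)&(h[...,2]>60),
"purple":lambda h:(h[...,0]>118)&(h[...,0]<155)&(h[...,1]>90),
"yellow":lambda h:(h[...,0]>22)&(h[...,0]<33)&(h[...,1]>120)&(h[...,2]>90),
"blue":lambda h:(h[...,0]>98)&(h[...,0]<118)&(h[...,1]>140)}
def blob(im,col,c,r):
    h=cv2.cvtColor(im,cv2.COLOR_RGB2HSV).astype(int); m=COL[col](h); w=np.zeros(m.shape,np.uint8)
    y0,x0=max(int(c[1]-r),0),max(int(c[0]-r),0)
    w[y0:int(c[1]+r),x0:int(c[0]+r)]=m[y0:int(c[1]+r),x0:int(c[0]+r)]
    k,l,st,ce=cv2.connectedComponentsWithStats(w)
    if k<2: return None
    i=1+np.argmax(st[1:,4]); return ce[i],st[i],l==i
def cappos(n,im,D,C,col,P,r,ztop):
    b=blob(im,col,proj(n,P,C),r)
    if b is None: print(col,n,"none"); return
    ys,xs=np.where(b[2]&(D>0)); Q=np.array([dep(n,(x,y),D[y,x],C) for x,y in zip(xs,ys)])
    top=Q[Q[:,2]>ztop-.006] if len(Q) else Q
    print(col,n,"px",b[0].round(1),"st",b[1],"atz",atz(n,b[0],ztop-.004,C).round(4),
      "top n",len(top),(((top.min(0)+top.max(0))/2).round(4),(top.max(0)-top.min(0)).round(4),top.mean(0).round(4)) if len(top)>3 else "")
E
python3 - <<'E'
from h import *
z=np.load("w1.npz"); C=(cam("wrist")[0],z["Rm"],z["p"])
for c,P,zt in [("blue",[.4675,-.259,.234],.234),("yellow",[.4845,-.164,.211],.211),("red",[.521,-.219,.108],.108),("purple",[.456,-.01,.108],.108)]:
    cappos("wrist",z["im"],z["D"],C,c,P,15,zt)
plan([.4675,-.259,.195],-10)
E
```

```text
blue wrist px [323.8 164.7] st [320 160   9  11  32] atz [ 0.469  -0.2583  0.23  ] top n 32 (array([ 0.4689, -0.2578,  0.2343]), array([0.0111, 0.0112, 0.0025]), array([ 0.4691, -0.2574,  0.2343]))
yellow wrist px [323.1  85.2] st [312  75  21  21 305] atz [ 0.4855 -0.1625  0.207 ] top n 305 (array([ 0.4847, -0.1625,  0.2117]), array([0.0245, 0.0259, 0.004 ]), array([ 0.4855, -0.1627,  0.2115]))
red wrist px [350.4 120.9] st [345 116  12  11 111] atz [ 0.5195 -0.2218  0.104 ] top n 110 (array([ 0.5193, -0.2214,  0.1069]), array([0.0184, 0.0173, 0.0073]), array([ 0.5194, -0.2216,  0.1064]))
purple wrist px [287.1   6. ] st [281   0  13  14 141] atz [ 0.4545 -0.017   0.104 ] top n 133 (array([ 0.4545, -0.0173,  0.1065]), array([0.0192, 0.0208, 0.0085]), array([ 0.4545, -0.0179,  0.1081]))
clk 3.30 pos [ 0.4667 -0.2614  0.4191] w 1.001 F [ 0.3 -0.4  0.1]
shift [224.1   2.6   0.3] turn [-0.28 -0.    0.01]
```

```bash
python3 - <<'E'
from h import *
z=np.load("w1.npz"); C=(cam("wrist")[0],z["Rm"],z["p"])
COL["blue"]=lambda h:(h[...,0]>95)&(h[...,0]<120)&(h[...,1]>110)
cappos("wrist",z["im"],z["D"],C,"blue",[.468,-.26,.234],18,.234)
im=z["im"][:,:,::-1]; cv2.imwrite("pics/w1c.png",cv2.resize(im[60:200,270:400],None,fx=4,fy=4,interpolation=2))
E
```

```text
blue wrist px [321.8 168.5] st [311 158  22  22 382] atz [ 0.4658 -0.2626  0.23  ] top n 381 (array([ 0.4659, -0.2621,  0.2325]), array([0.0257, 0.0265, 0.0077]), array([ 0.4659, -0.2617,  0.234 ]))
```

View pics/w1c.png

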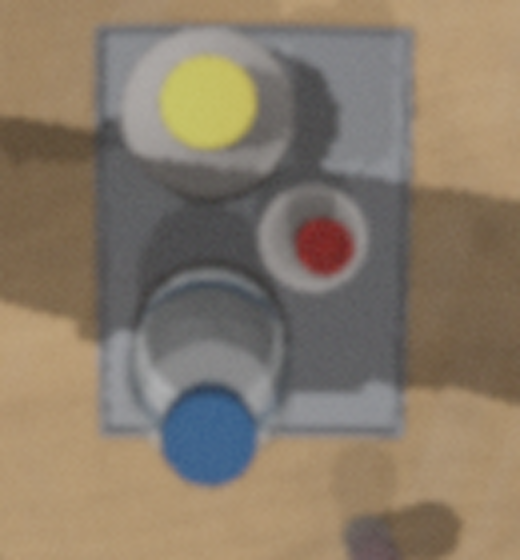

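Emit:
send_rows:
  rows:
    - [[35, 0, 0, 0, 0, 0, 100], [75, 0, 0, 0, 0, 0, 100], [115, 0, 0, 0, 0, 0, 100], [155, 0, 0, 0, 0, 0, 100], [190, 0, 0, 0, 0, 0, 100], [210, 0, 0, 0, 0, 0, 100], [222, 0, 0, 0, 0, 0, 100], [222, 0, 0, 0, 0, 0, 100]]

```text
clock: 4.1
position: [0.4663, -0.2608, 0.196]
ee_rot: [0.141, 1.568, -0.14]
force: [-0.7, -0.1, 1.1]
width: 1.002
```

```bash
python3 - <<'E'
from h import *
plan([.466,-.262,.197],-10)
C=cam("wrist"); im,D=optics.get_image("wrist"); cv2.imwrite("pics/w2.png",im[:,:,::-1])
E
```

```text
clk 4.10 pos [ 0.4663 -0.2608  0.196 ] w 1.002 F [-0.7 -0.1  1.1]
shift [-1.  -1.2 -0.1] turn [-0.23 -0.12 -0.04]
```

View pics/w2.png

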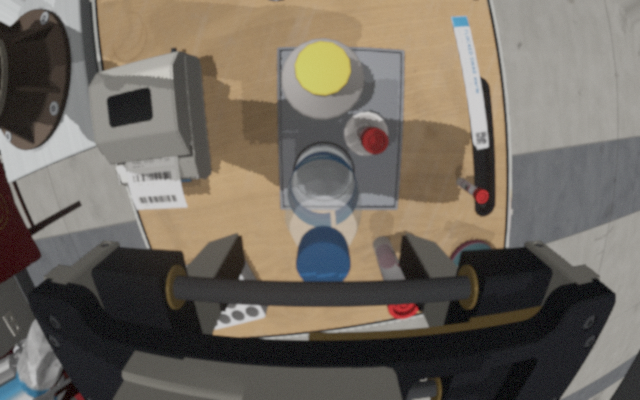

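Emit:
send_rows:
  rows:
    - [[0, 0, 0, 0, 0, 0, 60], [0, 0, 0, 0, 0, 0, 20], [0, 0, 0, 0, 0, 0, 20], [0, 0, 0, 0, 0, 0, 20], [0, 0, 0, 0, 0, 0, 20], [0, 0, 0, 0, 0, 0, 20], [0, 0, 0, 0, 0, 0, 20], [0, 0, 0, 0, 0, 0, 20]]
  grip_force: 40

```text
clock: 4.95
position: [0.467, -0.261, 0.1971]
ee_rot: [0.14, 1.566, -0.14]
force: [0.2, -0.3, 0.1]
width: 0.353
```

Emit:
send_rows:
  rows:
    - [[0, 0, 0, 0, 0, 0, 20], [0, 0, 0, 0, 0, 0, 20], [-3, 0, 0, 0, 0, 0, 20], [-8, 0, 0, 0, 0, 0, 20], [-16, 0, 0, 0, 0, 0, 20], [-26, 0, 0, 0, 0, 0, 20], [-40, 0, 0, 0, 0, 0, 20], [-56, 0, 0, 0, 0, 0, 20]]

```text
clock: 5.75
position: [0.4669, -0.2609, 0.2542]
ee_rot: [0.14, 1.566, -0.14]
force: [0.1, -0.9, -3.3]
width: 0.313
```

```bash
python3 - <<'E'
from h import *
plan([.466,-.262,.43],-10)
for n in ["wrist","side"]:
  im,D=optics.get_image(n); cv2.imwrite(f"pics/{n}3.png",im[:,:,::-1])
E
```

```text
clk 5.75 pos [ 0.4669 -0.2609  0.2542] w 0.313 F [ 0.1 -0.9 -3.3]
shift [-175.8   -1.2   -0.7] turn [-0.22 -0.01 -0.  ]
```

View pics/side3.png

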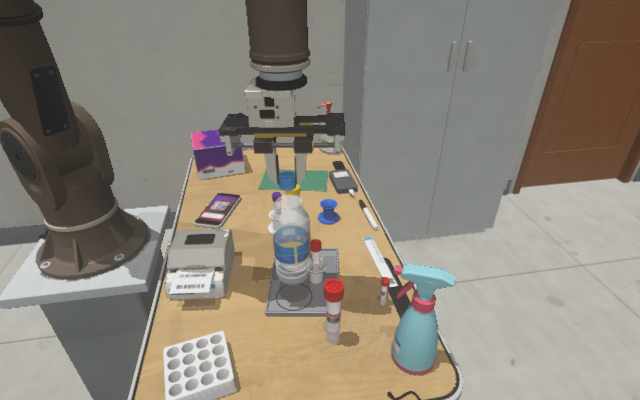

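Emit:
send_rows:
  rows:
    - [[-15, 0, 0, 0, 0, 0, 20], [-40, 0, 0, 0, 0, 0, 20], [-70, 0, 0, 0, 0, 0, 20], [-100, 0, 0, 0, 0, 0, 20], [-130, 0, 0, 0, 0, 0, 20], [-155, 0, 0, 0, 0, 0, 20], [-170, 0, 0, 0, 0, 0, 20], [-175, 0, 0, 0, 0, 0, 20]]

```text
clock: 6.65
position: [0.4675, -0.261, 0.4295]
ee_rot: [0.139, 1.564, -0.141]
force: [0.2, 0.2, -4.3]
width: 0.313
```

```bash
python3 - <<'E'
from h import *
for n,f in (("scene","pics/scene0.png"),("side","pics/side0.png")):
    im=cv2.imread(f); h=cv2.cvtColor(im,cv2.COLOR_BGR2HSV).astype(int); C=cam(n)
    p=proj(n,[.528,.233,.002],C).astype(int); print(h[p[1],p[0]])
    h0=h[p[1],p[0]]
    m=((abs(h[...,0]-h0[0])<12)&(h[...,1]>70)).astype(np.uint8)
    k,l,st,c=cv2.connectedComponentsWithStats(m); i=l[p[1],p[0]]; print(st[i])
    ys,xs=np.where(l==i); P=np.array([atz(n,(x,y),.002,C)[:2] for x,y in zip(xs,ys)]).astype(np.float32)
    r=cv2.minAreaRect(P*1000); print(r); print(cv2.boxPoints(r).round(0).tolist())
plan([.47,.225,.43],-10)
E
```

```text
[ 76 100 130]
[ 312  277   79   47 3191]
((525.538818359375, 241.20980834960938), (127.84882354736328, 206.4755401611328), 76.90986633300781)
[[411.0, 202.0], [612.0, 156.0], [641.0, 280.0], [439.0, 327.0]]
[ 73  84 143]
[ 260  170   68   21 1107]
((525.1761474609375, 237.05426025390625), (122.67427062988281, 204.7528533935547), 76.83440399169922)
[[412.0, 201.0], [611.0, 154.0], [639.0, 273.0], [439.0, 320.0]]
clk 6.65 pos [ 0.4675 -0.261   0.4295] w 0.313 F [ 0.2  0.2 -4.3]
shift [ -1.  478.8 -83.8] turn [-0.22  0.12  0.04]
```

```bash
python3 - <<'E'
from h import *
plan([.465,.253,.43],-10)
E
```

```text
clk 6.65 pos [ 0.4675 -0.261   0.4295] w 0.313 F [ 0.2  0.2 -4.3]
shift [ -1.1 505.4 -93.7] turn [-0.22  0.12  0.04]
```

Emit:
send_rows:
  rows:
    - [[0, 10, -2, 0, 0, 0, 20], [0, 28, -5, 0, 0, 0, 20], [0, 54, -10, 0, 0, 0, 20], [0, 86, -16, 0, 0, 0, 20], [0, 120, -22, 0, 0, 0, 20], [0, 154, -28.5, 0, 0, 0, 20], [0, 188, -35, 0, 0, 0, 20], [0, 222, -41, 0, 0, 0, 20]]

```text
clock: 7.45
position: [0.4649, -0.0331, 0.4268]
ee_rot: [0.14, 1.568, -0.14]
force: [1.5, -0.3, -3.7]
width: 0.315
```

Emit:
send_rows:
  rows:
    - [[0, 34, -6.3, 0, 0, 0, 20], [0, 68, -12.6, 0, 0, 0, 20], [0, 102, -19, 0, 0, 0, 20], [0, 136, -25, 0, 0, 0, 20], [0, 170, -31.5, 0, 0, 0, 20], [0, 204, -38, 0, 0, 0, 20], [0, 236, -44, 0, 0, 0, 20], [0, 260, -48, 0, 0, 0, 20]]

```text
clock: 8.25
position: [0.4633, 0.2318, 0.4267]
ee_rot: [0.138, 1.568, -0.138]
force: [0.9, 0.5, -4.6]
width: 0.315
```

```bash
python3 - <<'E'
from h import *
plan([.465,.253,.22],-10); print(arm.observe()["joints"].round(2))
E
```

```text
clk 8.25 pos [0.4633 0.2318 0.4267] w 0.315 F [ 0.9  0.5 -4.6]
shift [206.7  21.3  -1.6] turn [-0.07 -0.11  0.03]
[-0.    0.24 -0.73  1.37  0.16  1.59 -0.89]
```

Emit:
send_rows:
  rows:
    - [[15, 8, -1, 0, 0, 0, 20], [40, 16, -1.5, 0, 0, 0, 20], [75, 21, -1.5, 0, 0, 0, 20], [110, 21, -1.5, 0, 0, 0, 20], [145, 21, -1.5, 0, 0, 0, 20], [175, 21, -1.5, 0, 0, 0, 20], [195, 21, -1.5, 0, 0, 0, 20], [207, 21, -1.5, 0, 0, 0, 20]]

```text
clock: 9.05
position: [0.4651, 0.2494, 0.2182]
ee_rot: [0.138, 1.57, -0.141]
force: [-0.8, -0.1, -2.9]
width: 0.315
```

Emit:
send_rows:
  rows:
    - [[8, 0, 0, 0, 0, 0, 20], [14, 0, 0, 0, 0, 0, 20], [19, 0, 0, 0, 0, 0, 20], [22, 0, 0, 0, 0, 0, 20], [24, 0, 0, 0, 0, 0, 20], [25, 0, 0, 0, 0, 0, 20], [25, 0, 0, 0, 0, 0, 20], [25, 0, 0, 0, 0, 0, 20]]

```text
clock: 9.85
position: [0.4674, 0.2502, 0.1964]
ee_rot: [0.14, 1.566, -0.14]
force: [-0.5, 1.6, -3.9]
width: 0.317
```

```bash
python3 - <<'E'
from h import *
plan([.465,.253,.1925],-10)
E
```

```text
clk 9.85 pos [0.4674 0.2502 0.1964] w 0.317 F [-0.5  1.6 -3.9]
shift [ 3.9  2.3 -2.8] turn [-0.22  0.02 -0.01]
```

Emit:
send_rows:
  rows:
    - [[1, 0, 0, 0, 0, 0, 20], [2, 0, 0, 0, 0, 0, 20], [3, 0, 0, 0, 0, 0, 20], [3.5, 0, 0, 0, 0, 0, 20], [3.5, 0, 0, 0, 0, 0, 20], [3.5, 0, 0, 0, 0, 0, 20], [3.5, 0, 0, 0, 0, 0, 20], [3.5, 0, 0, 0, 0, 0, 20]]

```text
clock: 10.65
position: [0.4675, 0.2503, 0.1931]
ee_rot: [0.14, 1.565, -0.14]
force: [-1.2, -1.4, 6.8]
width: 0.314
```

Emit:
send_rows:
  rows:
    - [[0, 0, 0, 0, 0, 0, 40], [0, 0, 0, 0, 0, 0, 60], [0, 0, 0, 0, 0, 0, 80], [0, 0, 0, 0, 0, 0, 90], [0, 0, 0, 0, 0, 0, 90], [0, 0, 0, 0, 0, 0, 90], [-5, 0, 0, 0, 0, 0, 90], [-20, 0, 0, 0, 0, 0, 90]]

```text
clock: 11.45
position: [0.4666, 0.2495, 0.212]
ee_rot: [0.139, 1.568, -0.141]
force: [0.0, 0.1, 0.7]
width: 0.893
```

Emit:
send_rows:
  rows:
    - [[-25, 0, 0, 0, 0, 0, 90], [-60, 0, 0, 0, 0, 0, 90], [-80, -20, 5, 0, 0, 0, 100], [-85, -50, 11, 0, 0, 0, 100], [-85, -90, 19, 0, 0, 0, 100], [-85, -130, 27, 0, 0, 0, 100], [-85, -170, 35, 0, 0, 0, 100], [-85, -210, 43, 0, 0, 0, 100]]

```text
clock: 12.25
position: [0.4721, 0.0343, 0.2982]
ee_rot: [0.14, 1.565, -0.14]
force: [0.7, -0.6, -0.4]
width: 1.001
```

```bash
python3 - <<'E'
from h import *
plan([.485,-.1635,.29],-10); print(arm.observe()["joints"].round(2))
for n in ["side"]:
  im,D=optics.get_image(n); cv2.imwrite(f"pics/{n}4.png",im[:,:,::-1])
E
```

```text
clk 12.25 pos [0.4721 0.0343 0.2982] w 1.001 F [ 0.7 -0.6 -0.4]
shift [   8.2 -192.4   47.7] turn [-0.2   0.05 -0.  ]
[ 0.37  0.17 -0.64  1.74  0.11  1.27 -0.48]
```

View pics/side4.png

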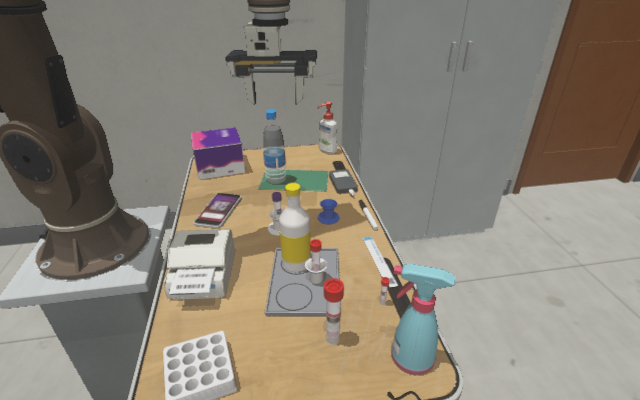

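Emit:
send_rows:
  rows:
    - [[1, -25, 6, 0, 0, 0, 100], [2, -55, 14, 0, 0, 0, 100], [4, -90, 22, 0, 0, 0, 100], [6, -125, 31, 0, 0, 0, 100], [8, -158, 39, 0, 0, 0, 100], [8, -182, 45, 0, 0, 0, 100], [8, -192, 47.5, 0, 0, 0, 100], [8, -192, 47.5, 0, 0, 0, 100]]

```text
clock: 13.1
position: [0.485, -0.1623, 0.2896]
ee_rot: [0.142, 1.566, -0.142]
force: [-0.9, 1.6, 0.3]
width: 1.002
```

```bash
python3 - <<'E'
from h import *
plan([.485,-.1635,.178],-10)
C=cam("wrist"); im,D=optics.get_image("wrist"); cv2.imwrite("pics/w5.png",im[:,:,::-1])
for c,P,zt in [("yellow",[.4845,-.164,.211],.211),("red",[.521,-.219,.108],.108)]:
    cappos("wrist",im,D,C,c,P,25,zt)
E
```

```text
clk 13.10 pos [ 0.485  -0.1623  0.2896] w 1.002 F [-0.9  1.6  0.3]
shift [111.6  -1.2   0.3] turn [-0.34 -0.01 -0.01]
yellow wrist px [320.8 192.9] st [305 177  32  33 821] atz [ 0.4837 -0.1609  0.207 ] top n 802 (array([ 0.4839, -0.1607,  0.2094]), array([0.0276, 0.028 , 0.0088]), array([ 0.4839, -0.1599,  0.2114]))
red wrist px [357.8 208.9] st [350 200  17  18 214] atz [ 0.5201 -0.2217  0.104 ] top n 210 (array([ 0.52  , -0.2209,  0.1066]), array([0.0193, 0.0206, 0.0085]), array([ 0.52  , -0.2208,  0.1068]))
```

View pics/w5.png

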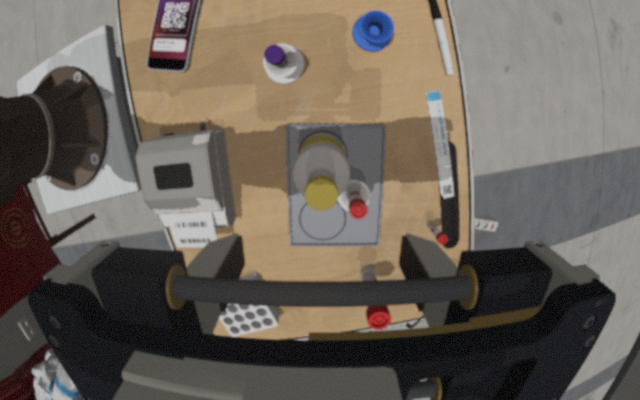

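Emit:
send_rows:
  rows:
    - [[20, 0.5, 0, 0, 0, 0, 100], [45, 0.5, -0.5, 0, 0, 0, 100], [70, 0.5, -0.5, 0, 0, 0, 100], [92, 0.5, -0.5, 0, 0, 0, 100], [105, 0.5, -0.5, 0, 0, 0, 100], [111, 0.5, -0.5, 0, 0, 0, 100], [111, 0.5, -0.5, 0, 0, 0, 60], [111, 0.5, -0.5, 0, 0, 0, 20]]

```text
clock: 13.95
position: [0.4852, -0.1607, 0.1795]
ee_rot: [0.14, 1.565, -0.14]
force: [-0.3, 0.3, 1.1]
width: 0.875
```

Emit:
send_rows:
  rows:
    - [[0, 0, 0, 0, 0, 0, 20], [0, 0, 0, 0, 0, 0, 20], [0, 0, 0, 0, 0, 0, 20], [0, 0, 0, 0, 0, 0, 20], [0, 0, 0, 0, 0, 0, 20], [0, 0, 0, 0, 0, 0, 20], [0, 0, 0, 0, 0, 0, 20], [0, 0, 0, 0, 0, 0, 20]]

```text
clock: 14.75
position: [0.4846, -0.161, 0.1786]
ee_rot: [0.14, 1.566, -0.14]
force: [-0.4, 0.5, 0.7]
width: 0.315
```

Emit:
send_rows:
  rows:
    - [[-2, 0, 0, 0, 0, 0, 20], [-5, 0, 0, 0, 0, 0, 20], [-10, 0, 0, 0, 0, 0, 20], [-18, 0, 0, 0, 0, 0, 20], [-28, 0, 0, 0, 0, 0, 20], [-40, 0, 0, 0, 0, 0, 20], [-52, 0, 0, 0, 0, 0, 20], [-58, 0, 0, 0, 0, 0, 20]]

```text
clock: 15.55
position: [0.4853, -0.161, 0.2385]
ee_rot: [0.14, 1.564, -0.14]
force: [0.3, -0.3, -3.0]
width: 0.314
```

```bash
python3 - <<'E'
from h import *
plan([.586,.225,.33],-10)
for n in ["side"]:
  im,D=optics.get_image(n); cv2.imwrite(f"pics/{n}6.png",im[100:330,180:460,::-1])
E
```

```text
clk 15.55 pos [ 0.4853 -0.161   0.2385] w 0.314 F [ 0.3 -0.3 -3. ]
shift [-91.6 397.8  30.8] turn [-0.22  0.12  0.02]
```

View pics/side6.png

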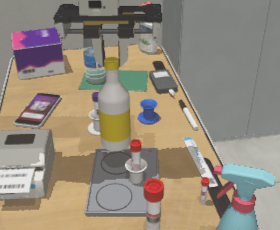

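Emit:
send_rows:
  rows:
    - [[-15, 0, 0, 0, 0, 0, 20], [-40, 8, 1, 0, 0, 0, 20], [-65, 24, 2, 0, 0, 0, 20], [-83, 48, 4, 0, 0, 0, 20], [-90, 78, 6, 0, 0, 0, 20], [-91, 110, 8.5, 0, 0, 0, 20], [-91, 142, 11, 0, 0, 0, 20], [-91, 174, 13.5, 0, 0, 0, 20]]

```text
clock: 16.4
position: [0.5288, 0.009, 0.3276]
ee_rot: [0.14, 1.566, -0.141]
force: [0.8, -0.9, -3.9]
width: 0.313
```

Emit:
send_rows:
  rows:
    - [[0, 32, 2.5, 0, 0, 0, 20], [0, 64, 5, 0, 0, 0, 20], [0, 96, 7.5, 0, 0, 0, 20], [0, 128, 10, 0, 0, 0, 20], [0, 160, 12.5, 0, 0, 0, 20], [0, 188, 14.5, 0, 0, 0, 20], [0, 208, 16, 0, 0, 0, 20], [0, 220, 17, 0, 0, 0, 20]]

```text
clock: 17.2
position: [0.5842, 0.2233, 0.3271]
ee_rot: [0.139, 1.567, -0.138]
force: [-0.2, 0.4, -2.9]
width: 0.315
```

```bash
python3 - <<'E'
from h import *
plan([.586,.225,.18],-10)
E
```

```text
clk 17.20 pos [0.5842 0.2233 0.3271] w 0.315 F [-0.2  0.4 -2.9]
shift [147.1   1.9   1.6] turn [-0.11 -0.07 -0.02]
```

Emit:
send_rows:
  rows:
    - [[12, 0, 2, 0, 0, 0, 20], [32, 0, 2, 0, 0, 0, 20], [60, 0, 2, 0, 0, 0, 20], [88, 0, 2, 0, 0, 0, 20], [114, 0, 2, 0, 0, 0, 20], [132, 0, 2, 0, 0, 0, 20], [142, 0, 2, 0, 0, 0, 20], [146, 0, 2, 0, 0, 0, 20]]

```text
clock: 18.0
position: [0.5862, 0.2193, 0.1803]
ee_rot: [0.14, 1.568, -0.142]
force: [-0.2, -0.7, -2.8]
width: 0.319
```

Emit:
send_rows:
  rows:
    - [[1, 0, 0, 0, 0, 0, 20], [2, 0, 0, 0, 0, 0, 20], [3, 0, 0, 0, 0, 0, 20], [4, 0, 0, 0, 0, 0, 20], [5, 0, 0, 0, 0, 0, 20], [5.5, 0, 0, 0, 0, 0, 20], [5.5, 0, 0, 0, 0, 0, 20], [5.5, 0, 0, 0, 0, 0, 20]]

```text
clock: 18.8
position: [0.5865, 0.221, 0.1762]
ee_rot: [0.14, 1.566, -0.14]
force: [0.5, 1.0, -3.3]
width: 0.317
```

Emit:
send_rows:
  rows:
    - [[0.7, 0, 0, 0, 0, 0, 20], [1.4, 0, 0, 0, 0, 0, 20], [2, 0, 0, 0, 0, 0, 20], [2, 0, 0, 0, 0, 0, 20], [2, 0, 0, 0, 0, 0, 20], [2, 0, 0, 0, 0, 0, 20], [2, 0, 0, 0, 0, 0, 20], [2, 0, 0, 0, 0, 0, 20]]

```text
clock: 19.6
position: [0.5868, 0.2212, 0.1747]
ee_rot: [0.14, 1.565, -0.14]
force: [-0.7, -0.8, 5.3]
width: 0.317
```

Contact felt (force −3 → +5 N). Release and go up, then to the red tube.

Emit:
send_rows:
  rows:
    - [[0, 0, 0, 0, 0, 0, 40], [0, 0, 0, 0, 0, 0, 55], [0, 0, 0, 0, 0, 0, 65], [0, 0, 0, 0, 0, 0, 70], [0, 0, 0, 0, 0, 0, 70], [0, 0, 0, 0, 0, 0, 70], [-5, 0, 0, 0, 0, 0, 70], [-20, 0, 0, 0, 0, 0, 70]]

```text
clock: 20.4
position: [0.5857, 0.2204, 0.1936]
ee_rot: [0.139, 1.568, -0.141]
force: [0.0, -0.4, -0.4]
width: 0.701
```

Emit:
send_rows:
  rows:
    - [[-25, 0, 0, 0, 0, 0, 70], [-60, 0, 0, 0, 0, 0, 70], [-80, -20, 0, 0, 0, 0, 60], [-85, -55, 0, 0, 0, 0, 60], [-85, -95, 0, 0, 0, 0, 60], [-85, -135, 0, 0, 0, 0, 60], [-85, -175, 0, 0, 0, 0, 60], [-85, -215, 0, 0, 0, 0, 60]]

```text
clock: 21.2
position: [0.5481, 0.0081, 0.2807]
ee_rot: [0.14, 1.565, -0.14]
force: [0.3, -0.4, -0.2]
width: 0.602
```

```bash
python3 - <<'E'
from h import *
plan([.52,-.221,.2],-10); print(arm.observe()["joints"].round(2))
for n in ["side"]:
  im,D=optics.get_image(n); cv2.imwrite(f"pics/{n}7.png",im[80:330,150:460,::-1])
E
```

```text
clk 21.20 pos [0.5481 0.0081 0.2807] w 0.602 F [ 0.3 -0.4 -0.2]
shift [  80.6 -230.5   12.8] turn [-0.2   0.1  -0.01]
[ 0.36  0.32 -0.62  1.61  0.19  1.27 -0.48]
```

View pics/side7.png

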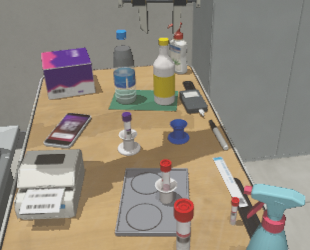

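Emit:
send_rows:
  rows:
    - [[4, -25, 1, 0, 0, 0, 60], [12, -60, 3, 0, 0, 0, 60], [24, -98, 5, 0, 0, 0, 60], [38, -138, 7, 0, 0, 0, 60], [54, -178, 9, 0, 0, 0, 60], [68, -208, 11, 0, 0, 0, 60], [78, -226, 12.5, 0, 0, 0, 60], [80, -230, 12.8, 0, 0, 0, 60]]

```text
clock: 22.05
position: [0.5194, -0.2211, 0.1986]
ee_rot: [0.142, 1.567, -0.143]
force: [0.2, 0.4, -0.1]
width: 0.6
```

Emit:
send_rows:
  rows:
    - [[0, 0, 0, 0, 0, 0, 60], [0, 0, 0, 0, 0, 0, 60], [0, 0, 0, 0, 0, 0, 60], [0, 0, 0, 0, 0, 0, 60], [0, 0, 0, 0, 0, 0, 60], [0, 0, 0, 0, 0, 0, 60], [0, 0, 0, 0, 0, 0, 60], [0, 0, 0, 0, 0, 0, 60]]

```text
clock: 22.85
position: [0.5201, -0.2192, 0.1991]
ee_rot: [0.14, 1.566, -0.14]
force: [-1.1, -0.2, -0.2]
width: 0.601
```

```bash
python3 - <<'E'
from h import *
C=cam("wrist"); im,D=optics.get_image("wrist"); cv2.imwrite("pics/w8.png",im[:,:,::-1])
np.savez("w8.npz",im=im,D=D,Rm=C[1],p=C[2])
cappos("wrist",im,D,C,"red",[.52,-.221,.108],30,.108)
cappos("wrist",im,D,C,"purple",[.4545,-.015,.108],30,.108)
plan([.52,-.221,.084],-10)
# fit holder rim: points with z between .040 and .055 around
ys,xs=np.mgrid[60:330,200:460]; 
P=np.array([dep("wrist",(x,y),D[y,x],C) for x,y in zip(xs.ravel(),ys.ravel()) if D[y,x]>0])
for (cx,cy) in [(.52,-.221)]:
    q=P[(np.hypot(P[:,0]-cx,P[:,1]-cy)<.035)&(P[:,2]>.040)&(P[:,2]<.054)]
    print(len(q),((q.min(0)+q.max(0))/2).round(4),(q.max(0)-q.min(0)).round(4),cv2.minEnclosingCircle((q[:,:2]*1000).astype(np.float32)))
E
```

```text
red wrist px [323.  192.9] st [312 180  23  25 427] atz [ 0.5201 -0.2221  0.104 ] top n 422 (array([ 0.52  , -0.2209,  0.1067]), array([0.0203, 0.0219, 0.0092]), array([ 0.5202, -0.2213,  0.107 ]))
purple wrist px [214.9   2.9] st [203   0  24   8 146] atz [ 0.4549 -0.0248  0.104 ] top n 109 (array([ 0.454 , -0.0241,  0.1064]), array([0.0172, 0.0082, 0.0086]), array([ 0.4541, -0.0251,  0.1075]))
clk 22.90 pos [ 0.5201 -0.2192  0.1991] w 0.602 F [-0.  -0.  -0.3]
shift [115.1  -1.7   0.3] turn [-0.22 -0.    0.  ]
719 [ 0.5198 -0.2202  0.047 ] [0.0476 0.0433 0.0139] ((520.0361328125, -222.10000610351562), 24.144819259643555)
```

View pics/w8.png

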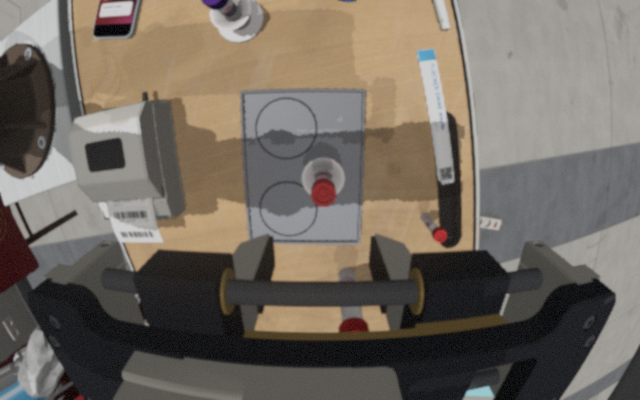

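Emit:
send_rows:
  rows:
    - [[15, -1.7, 0, 0, 0, 0, 60], [40, -1.7, 0, 0, 0, 0, 60], [68, -1.7, 0, 0, 0, 0, 60], [92, -1.7, 0, 0, 0, 0, 60], [108, -1.7, 0, 0, 0, 0, 60], [116, -1.7, 0, 0, 0, 0, 60], [117, -1.7, 0, 0, 0, 0, 50], [117, -1.7, 0, 0, 0, 0, 35]]
  grip_force: 20

```text
clock: 23.7
position: [0.5202, -0.221, 0.0827]
ee_rot: [0.14, 1.566, -0.14]
force: [0.5, 0.1, -0.0]
width: 0.469
```

Emit:
send_rows:
  rows:
    - [[0, 0, 0, 0, 0, 0, 25], [0, 0, 0, 0, 0, 0, 15], [0, 0, 0, 0, 0, 0, 15], [0, 0, 0, 0, 0, 0, 15], [0, 0, 0, 0, 0, 0, 15], [0, 0, 0, 0, 0, 0, 15], [0, 0, 0, 0, 0, 0, 15], [0, 0, 0, 0, 0, 0, 15]]

```text
clock: 24.5
position: [0.5204, -0.221, 0.0827]
ee_rot: [0.14, 1.565, -0.14]
force: [-0.1, 0.7, 6.4]
width: 0.236
```

Emit:
send_rows:
  rows:
    - [[-3, 0, 0, 0, 0, 0, 15], [-10, 0, 0, 0, 0, 0, 15], [-22, 0, 0, 0, 0, 0, 15], [-38, 0, 0, 0, 0, 0, 15], [-58, 0, 0, 0, 0, 0, 15], [-80, 0, 0, 0, 0, 0, 15], [-98, 0, 0, 0, 0, 0, 15], [-105, 0, 0, 0, 0, 0, 15]]

```text
clock: 25.3
position: [0.5208, -0.221, 0.1897]
ee_rot: [0.139, 1.563, -0.141]
force: [0.8, -0.1, -1.1]
width: 0.235
```

```bash
python3 - <<'E'
from h import *
plan([.587,.012,.19],-10)
C=cam("wrist"); im,D=optics.get_image("wrist"); cv2.imwrite("pics/w9.png",im[:,:,::-1])
im,D=optics.get_image("side"); cv2.imwrite("pics/side9.png",im[:,:,::-1])
E
```

```text
clk 25.30 pos [ 0.5208 -0.221   0.1897] w 0.235 F [ 0.8 -0.1 -1.1]
shift [ -0.3 241.   23.9] turn [-0.22  0.18  0.03]
```

View pics/w9.png

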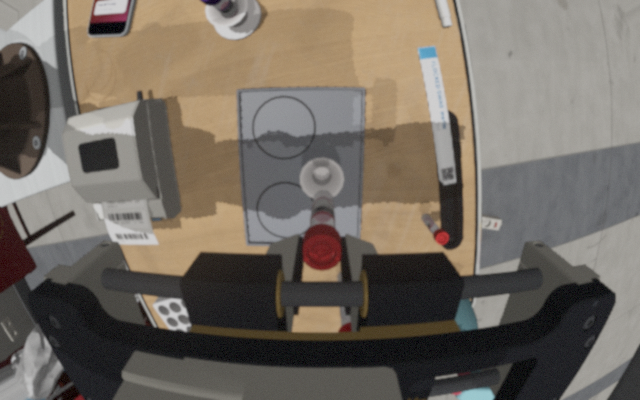

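View pics/side9.png

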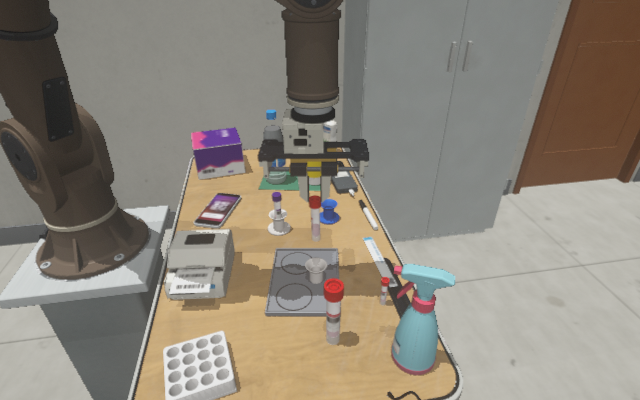

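Emit:
send_rows:
  rows:
    - [[0, 8, 1, 0, 0, 0, 15], [0, 24, 3, 0, 0, 0, 15], [0, 48, 5, 0, 0, 0, 15], [0, 76, 8, 0, 0, 0, 15], [0, 104, 10.5, 0, 0, 0, 15], [0, 128, 13, 0, 0, 0, 15], [0, 142, 14, 0, 0, 0, 15], [0, 145, 14.5, 0, 0, 0, 15]]

```text
clock: 26.2
position: [0.5597, -0.0785, 0.1865]
ee_rot: [0.138, 1.568, -0.137]
force: [0.4, -0.4, 0.8]
width: 0.238
```

Emit:
send_rows:
  rows:
    - [[0, 0, 0, 0, 0, 0, 15], [0, 0, 0, 0, 0, 0, 15], [0, 0, 0, 0, 0, 0, 15], [0, 0, 0, 0, 0, 0, 15], [0, 0, 0, 0, 0, 0, 15], [0, 0, 0, 0, 0, 0, 15], [0, 0, 0, 0, 0, 0, 15], [0, 0, 0, 0, 0, 0, 15]]

```text
clock: 27.0
position: [0.5598, -0.0808, 0.1872]
ee_rot: [0.14, 1.566, -0.14]
force: [1.2, 0.5, -0.6]
width: 0.235
```

```bash
cat >> h.py <<'E'
def rimfit(n,D,C,cxy,r=.034,zr=(.042,.054)):
    """circle fit to outer rim of cup from depth points"""
    u=proj(n,[*cxy,.048],C); w=45 if n=="wrist" else 30
    P=[];
    for y in range(max(0,int(u[1]-w)),min(400,int(u[1]+w))):
        for x in range(max(0,int(u[0]-w)),min(640,int(u[0]+w))):
            if D[y,x]>0: P.append(dep(n,(x,y),D[y,x],C))
    P=np.array(P); q=P[(np.hypot(P[:,0]-cxy[0],P[:,1]-cxy[1])<r)&(P[:,2]>zr[0])&(P[:,2]<zr[1])]
    if len(q)<10: print(n,"rim few",len(q)); return
    # outer boundary: hull circle
    c,rad=cv2.minEnclosingCircle((q[:,:2]*1000).astype(np.float32))
    hull=cv2.convexHull((q[:,:2]*1000).astype(np.float32))[:,0]
    A=np.c_[2*hull,np.ones(len(hull))]; s=np.linalg.lstsq(A,(hull**2).sum(1),rcond=None)[0]
    print(n,"rim n",len(q),"encl",np.round(c,1),round(rad,1),"hullfit",s[:2].round(1),round(float(np.sqrt(s[2]+s[0]**2+s[1]**2)),1),"zmax %.4f"%np.percentile(q[:,2],95))
E
python3 - <<'E'
from h import *
C=cam("wrist"); im,D=optics.get_image("wrist"); cv2.imwrite("pics/w10.png",im[:,:,::-1])
np.savez("w10.npz",im=im,D=D,Rm=C[1],p=C[2])
rimfit("wrist",D,C,(.588,.012)); rimfit("wrist",D,C,(.52,-.2213))
for n in ("scene","side"):
    c=cam(n); im,D=optics.get_image(n); rimfit(n,D,c,(.588,.012)); rimfit(n,D,c,(.52,-.2213)); rimfit(n,D,c,(.456,-.012))
plan([.587,.012,.19],-10)
E
```

```text
wrist rim n 1073 encl [591.1   9.4] 24.2 hullfit [591.2   9.5] 23.7 zmax 0.0493
wrist rim n 86 encl [ 525.2 -205.8] 12.9 hullfit [ 524.1 -205.8] 10.2 zmax 0.0494
scene rim n 87 encl [591.6  10.1] 24.9 hullfit [590.3  10.5] 23.5 zmax 0.0503
scene rim n 32 encl [ 511.2 -218.2] 24.2 hullfit [ 515.2 -218.3] 21.3 zmax 0.0491
scene rim n 79 encl [454.9 -11.9] 25.6 hullfit [454.3 -12.2] 23.8 zmax 0.0525
side rim n 68 encl [592.1   9.8] 23.9 hullfit [592.1   9.5] 22.7 zmax 0.0486
side rim n 162 encl [ 522.4 -221.4] 25.1 hullfit [ 521.2 -221.6] 23.6 zmax 0.0490
side rim n 101 encl [454.6 -15.8] 23.9 hullfit [454.6 -15.7] 22.8 zmax 0.0518
clk 27.15 pos [ 0.5598 -0.0807  0.1871] w 0.231 F [0.4 0.4 0.8]
shift [-2.9 96.1 10.3] turn [-0.22  0.    0.  ]
```

View pics/w10.png

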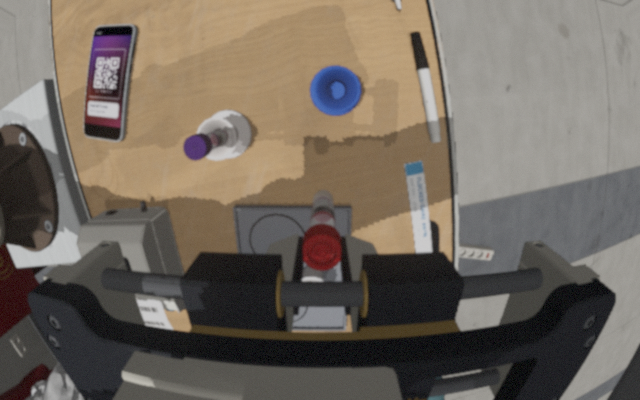

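```bash
python3 - <<'E'
from h import *
p=arm.observe()["position"]
for dz in (.0727-.0,): print("foot",proj("wrist",[p[0],p[1],p[2]-dz]),"cap top",proj("wrist",[p[0],p[1],p[2]+.0253]))
plan([.591,.0095,.187],-10)
im=cv2.imread("pics/w10.png"); cv2.imwrite("pics/w10c.png",cv2.resize(im[170:290,260:390],None,fx=4,fy=4,interpolation=2))
E
```

```text
foot [322.53557914 197.55303221] cap top [323.08863581 251.1894776 ]
clk 27.15 pos [ 0.5598 -0.0807  0.1871] w 0.231 F [0.4 0.4 0.8]
shift [ 0.1 94.3 14.7] turn [-0.22  0.    0.  ]
```

View pics/w10c.png

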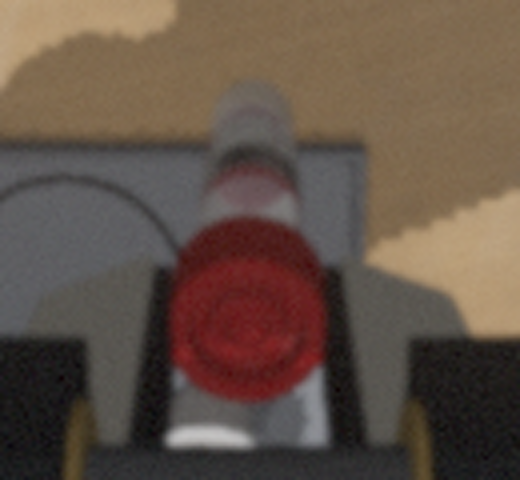

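Emit:
send_rows:
  rows:
    - [[0, 8, 1, 0, 0, 0, 15], [0, 24, 4, 0, 0, 0, 15], [0, 46, 7, 0, 0, 0, 15], [0, 68, 10.5, 0, 0, 0, 15], [0, 85, 13, 0, 0, 0, 15], [0, 94, 14.7, 0, 0, 0, 15], [0, 94.3, 14.7, 0, 0, 0, 15], [0, 94.3, 14.7, 0, 0, 0, 15]]

```text
clock: 27.95
position: [0.5909, 0.0089, 0.1869]
ee_rot: [0.14, 1.567, -0.141]
force: [0.2, -0.1, 0.2]
width: 0.23
```

Emit:
send_rows:
  rows:
    - [[6, 0, 0, 0, 0, 0, 15], [16, 0, 0, 0, 0, 0, 15], [28, 0, 0, 0, 0, 0, 15], [38, 0, 0, 0, 0, 0, 15], [46, 0, 0, 0, 0, 0, 15], [50, 0, 0, 0, 0, 0, 15], [50, 0, 0, 0, 0, 0, 15], [50, 0, 0, 0, 0, 0, 15]]

```text
clock: 28.75
position: [0.5912, 0.0096, 0.1373]
ee_rot: [0.14, 1.566, -0.14]
force: [-0.0, -0.6, -0.2]
width: 0.235
```

```bash
python3 - <<'E'
from h import *
plan([.591,.0095,.0835],-10)
E
```

```text
clk 28.75 pos [0.5912 0.0096 0.1373] w 0.235 F [-0.  -0.6 -0.2]
shift [53.8 -0.1 -0.2] turn [-0.21  0.02 -0.01]
```

Emit:
send_rows:
  rows:
    - [[6, 0, 0, 0, 0, 0, 15], [12, 0, 0, 0, 0, 0, 15], [18, 0, 0, 0, 0, 0, 15], [24, 0, 0, 0, 0, 0, 15], [29, 0, 0, 0, 0, 0, 15], [34, 0, 0, 0, 0, 0, 15], [38, 0, 0, 0, 0, 0, 15], [40, 0, 0, 0, 0, 0, 15]]

```text
clock: 29.55
position: [0.5908, 0.0094, 0.0966]
ee_rot: [0.14, 1.567, -0.14]
force: [0.7, 1.0, 0.0]
width: 0.237
```

Emit:
send_rows:
  rows:
    - [[3, 0, 0, 0, 0, 0, 15], [6, 0, 0, 0, 0, 0, 15], [9, 0, 0, 0, 0, 0, 15], [11, 0, 0, 0, 0, 0, 15], [12, 0, 0, 0, 0, 0, 15], [13, 0, 0, 0, 0, 0, 15], [13, 0, 0, 0, 0, 0, 15], [13, 0, 0, 0, 0, 0, 15]]

```text
clock: 30.35
position: [0.591, 0.0094, 0.0842]
ee_rot: [0.14, 1.566, -0.14]
force: [0.3, -1.1, 0.0]
width: 0.236
```

Emit:
send_rows:
  rows:
    - [[1, 0, 0, 0, 0, 0, 15], [1, 0, 0, 0, 0, 0, 15], [1, 0, 0, 0, 0, 0, 30], [1, 0, 0, 0, 0, 0, 40], [1, 0, 0, 0, 0, 0, 50], [1, 0, 0, 0, 0, 0, 55], [1, 0, 0, 0, 0, 0, 55], [-5, 0, 0, 0, 0, 0, 55]]

```text
clock: 31.15
position: [0.5904, 0.0093, 0.0886]
ee_rot: [0.14, 1.568, -0.14]
force: [0.2, -0.3, 0.3]
width: 0.548
```

Emit:
send_rows:
  rows:
    - [[-15, 0, 0, 0, 0, 0, 55], [-40, 0, 0, 0, 0, 0, 55], [-70, 0, 0, 0, 0, 0, 55], [-95, 0, 0, 0, 0, 0, 55], [-110, -10, -5, 0, 0, 0, 55], [-115, -20, -15, 0, 0, 0, 55], [-115, -35, -30, 0, 0, 0, 55], [-115, -50, -50, 0, 0, 0, 55]]

```text
clock: 31.95
position: [0.5312, -0.0324, 0.2034]
ee_rot: [0.14, 1.567, -0.141]
force: [0.3, -0.5, 0.1]
width: 0.55
```

```bash
python3 - <<'E'
from h import *
C=cam("wrist"); im,D=optics.get_image("wrist"); cv2.imwrite("pics/w11.png",im[:,:,::-1])
cappos("wrist",im,D,C,"red",[.591,.0095,.108],30,.108)
cappos("wrist",im,D,C,"purple",[.4545,-.0145,.108],30,.108); rimfit("wrist",D,C,(.4546,-.0145))
plan([.4546,-.015,.2],-10)
E
```

```text
red wrist px [377.2 136.5] st [364 124  27  26 519] atz [0.5893 0.008  0.104 ] top n 476 (array([0.5896, 0.0085, 0.1068]), array([0.0225, 0.0222, 0.0089]), array([0.5897, 0.0086, 0.107 ]))
purple wrist px [240.2 187.2] st [230 177  22  22 368] atz [ 0.4531 -0.0167  0.104 ] top n 366 (array([ 0.4548, -0.0159,  0.1086]), array([0.0216, 0.0214, 0.0039]), array([ 0.4546, -0.0156,  0.1088]))
wrist rim n 646 encl [454.4 -16.3] 24.2 hullfit [454.5 -16.3] 23.8 zmax 0.0496
clk 32.00 pos [ 0.5273 -0.0347  0.203 ] w 0.548 F [-4.6 -1.8 -1.4]
shift [  3.3   6.3 -75.1] turn [-0.37 -0.24  0.2 ]
```

View pics/w11.png

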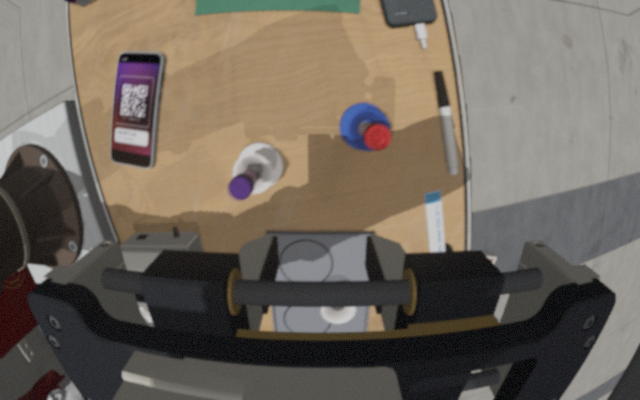

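Emit:
send_rows:
  rows:
    - [[1, 1, -15, 0, 0, 0, 55], [2, 3, -35, 0, 0, 0, 55], [3, 5, -55, 0, 0, 0, 55], [3, 6, -70, 0, 0, 0, 55], [3, 6, -75, 0, 0, 0, 55], [3, 6, -75, 0, 0, 0, 55], [3, 6, -75, 0, 0, 0, 55], [3, 6, -75, 0, 0, 0, 55]]

```text
clock: 32.8
position: [0.4607, -0.012, 0.201]
ee_rot: [0.141, 1.566, -0.14]
force: [0.4, 0.0, -0.5]
width: 0.546
```

```bash
python3 - <<'E'
from h import *
C=cam("wrist"); im,D=optics.get_image("wrist")
cappos("wrist",im,D,C,"purple",[.4545,-.0145,.108],30,.108); rimfit("wrist",D,C,(.4546,-.0145))
plan([.4546,-.016,.082],-10)
E
```

```text
purple wrist px [316.9 195. ] st [306 183  22  24 393] atz [ 0.4546 -0.0164  0.104 ] top n 391 (array([ 0.4547, -0.0153,  0.1072]), array([0.0205, 0.022 , 0.0066]), array([ 0.4549, -0.0149,  0.1087]))
wrist rim n 678 encl [454.4 -16. ] 24.3 hullfit [454.4 -15.9] 23.7 zmax 0.0498
clk 32.85 pos [ 0.4607 -0.0119  0.201 ] w 0.552 F [-0.   0.1  0.4]
shift [119.   -5.1  -5.2] turn [-0.25 -0.   -0.01]
```

Emit:
send_rows:
  rows:
    - [[15, -5, -5.5, 0, 0, 0, 55], [40, -5, -5.5, 0, 0, 0, 55], [68, -5, -5.5, 0, 0, 0, 55], [94, -5, -5.5, 0, 0, 0, 55], [110, -5, -5.5, 0, 0, 0, 55], [117, -5, -5.5, 0, 0, 0, 55], [118, -5, -5.5, 0, 0, 0, 50], [118, -5, -5.5, 0, 0, 0, 35]]

```text
clock: 33.65
position: [0.4544, -0.0155, 0.0836]
ee_rot: [0.14, 1.566, -0.14]
force: [0.3, 0.1, -0.4]
width: 0.46
```

Emit:
send_rows:
  rows:
    - [[0, 0, 0, 0, 0, 0, 25], [0, 0, 0, 0, 0, 0, 15], [0, 0, 0, 0, 0, 0, 15], [0, 0, 0, 0, 0, 0, 15], [0, 0, 0, 0, 0, 0, 15], [0, 0, 0, 0, 0, 0, 15], [0, 0, 0, 0, 0, 0, 15], [0, 0, 0, 0, 0, 0, 15]]

```text
clock: 34.45
position: [0.4545, -0.0155, 0.0835]
ee_rot: [0.14, 1.565, -0.14]
force: [0.2, 0.6, 6.6]
width: 0.231
```

Emit:
send_rows:
  rows:
    - [[-3, 0, 0, 0, 0, 0, 15], [-10, 0, 0, 0, 0, 0, 15], [-22, 0, 0, 0, 0, 0, 15], [-38, 0, 0, 0, 0, 0, 15], [-58, 0, 0, 0, 0, 0, 15], [-80, 0, 0, 0, 0, 0, 15], [-98, 0, 0, 0, 0, 0, 15], [-105, 0, 0, 0, 0, 0, 15]]

```text
clock: 35.25
position: [0.4547, -0.0154, 0.1905]
ee_rot: [0.14, 1.563, -0.14]
force: [0.9, -0.3, -0.7]
width: 0.224
```

```bash
python3 - <<'E'
from h import *
p=arm.observe()["position"]
print("foot",proj("wrist",[p[0],p[1],p[2]-.0727]),"cap top",proj("wrist",[p[0],p[1],p[2]+.0253]))
C=cam("wrist"); im,D=optics.get_image("wrist"); cv2.imwrite("pics/w12.png",im[:,:,::-1])
cv2.imwrite("pics/w12c.png",cv2.resize(im[120:300,200:450,::-1],None,fx=3,fy=3,interpolation=2))
plan([.5205,-.2215,.188],-10)
E
```

```text
foot [322.28501048 197.58026768] cap top [323.21630838 251.17466755]
clk 35.30 pos [ 0.4549 -0.0155  0.1905] w 0.232 F [ 1.1  0.8 -0.2]
shift [   2.8 -191.1  101.1] turn [-0.23  0.19 -0.01]
```

View pics/w12c.png

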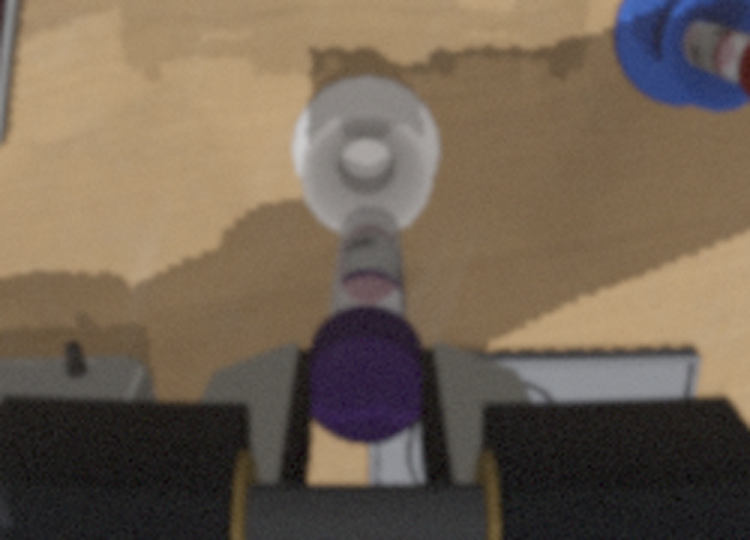

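Emit:
send_rows:
  rows:
    - [[0, -10, 5, 0, 0, 0, 15], [0, -28, 15, 0, 0, 0, 15], [0, -56, 30, 0, 0, 0, 15], [0, -88, 47, 0, 0, 0, 15], [0, -120, 64, 0, 0, 0, 15], [0, -150, 80, 0, 0, 0, 15], [0, -175, 93, 0, 0, 0, 15], [0, -188, 99.5, 0, 0, 0, 15]]

```text
clock: 36.1
position: [0.5177, -0.2219, 0.1864]
ee_rot: [0.143, 1.568, -0.143]
force: [-0.8, 0.3, -0.1]
width: 0.227
```

Emit:
send_rows:
  rows:
    - [[0, -3, 1.5, 0, 0, 0, 15], [0, -3, 1.5, 0, 0, 0, 15], [0, -3, 1.5, 0, 0, 0, 15], [8, -3, 1.5, 0, 0, 0, 15], [20, -3, 1.5, 0, 0, 0, 15], [34, -3, 1.5, 0, 0, 0, 15], [44, -3, 1.5, 0, 0, 0, 15], [50, -3, 1.5, 0, 0, 0, 15]]

```text
clock: 36.9
position: [0.5185, -0.2212, 0.1364]
ee_rot: [0.14, 1.568, -0.139]
force: [-0.3, 0.7, -0.6]
width: 0.229
```

```bash
python3 - <<'E'
from h import *
plan([.5203,-.2213,.084],-10)
im,D=optics.get_image("side"); cv2.imwrite("pics/side12.png",cv2.resize(im[170:330,220:400,::-1],None,fx=3,fy=3,interpolation=2))
E
```

```text
clk 36.90 pos [ 0.5185 -0.2212  0.1364] w 0.229 F [-0.3  0.7 -0.6]
shift [52.4  0.2  1.9] turn [-0.21 -0.12 -0.02]
```

View pics/side12.png

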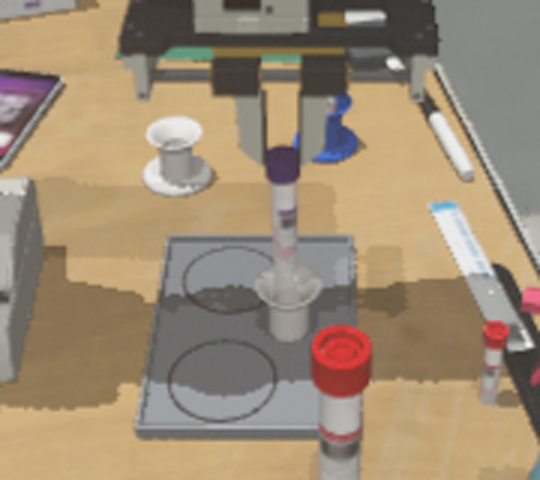

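Emit:
send_rows:
  rows:
    - [[4, 0, 1.5, 0, 0, 0, 15], [10, 0, 1.5, 0, 0, 0, 15], [16, 0, 1.5, 0, 0, 0, 15], [22, 0, 1.5, 0, 0, 0, 15], [28, 0, 1.5, 0, 0, 0, 15], [33, 0, 1.5, 0, 0, 0, 15], [38, 0, 1.5, 0, 0, 0, 15], [40, 0, 1.5, 0, 0, 0, 15]]

```text
clock: 37.75
position: [0.5206, -0.2218, 0.0975]
ee_rot: [0.14, 1.567, -0.14]
force: [-0.5, 0.9, -0.6]
width: 0.224
```

Emit:
send_rows:
  rows:
    - [[3, 0, 0, 0, 0, 0, 15], [6, 0, 0, 0, 0, 0, 15], [9, 0, 0, 0, 0, 0, 15], [11, 0, 0, 0, 0, 0, 15], [12, 0, 0, 0, 0, 0, 15], [12, 0, 0, 0, 0, 0, 15], [12, 0, 0, 0, 0, 0, 15], [12, 0, 0, 0, 0, 0, 15]]

```text
clock: 38.55
position: [0.521, -0.2218, 0.0863]
ee_rot: [0.14, 1.566, -0.14]
force: [0.7, 0.1, -0.1]
width: 0.228
```

Emit:
send_rows:
  rows:
    - [[1, 0, 0, 0, 0, 0, 15], [2, 0, 0, 0, 0, 0, 15], [2, 0, 0, 0, 0, 0, 15], [2, 0, 0, 0, 0, 0, 30], [2, 0, 0, 0, 0, 0, 40], [2, 0, 0, 0, 0, 0, 50], [2, 0, 0, 0, 0, 0, 55], [-3, 0, 0, 0, 0, 0, 55]]

```text
clock: 39.35
position: [0.5204, -0.2217, 0.0888]
ee_rot: [0.14, 1.567, -0.14]
force: [0.4, 0.2, -0.8]
width: 0.54
```

Emit:
send_rows:
  rows:
    - [[-15, 0, 0, 0, 0, 0, 55], [-40, 0, 0, 0, 0, 0, 55], [-75, 0, 0, 0, 0, 0, 55], [-115, 0, 0, 0, 0, 0, 55], [-155, 0, 0, 0, 0, 0, 55], [-190, 0, 0, 0, 0, 0, 70], [-205, 0, 0, 0, 0, 0, 70], [-205, 0, 0, 0, 0, 0, 70]]

```text
clock: 40.15
position: [0.5221, -0.2219, 0.2972]
ee_rot: [0.139, 1.561, -0.141]
force: [0.9, 0.7, -0.6]
width: 0.695
```

```bash
python3 - <<'E'
from h import *
C=cam("wrist"); im,D=optics.get_image("wrist"); cv2.imwrite("pics/w13.png",im[:,:,::-1])
np.savez("w13.npz",im=im,D=D,Rm=C[1],p=C[2])
cappos("wrist",im,D,C,"purple",[.5205,-.2215,.108],25,.108)
c,s=np.cos(np.radians(-10.9)),np.sin(np.radians(-10.9))
vis=im[:,:,::-1].copy()
for sx in (52,-52):
    P=np.array([.5203,-.2215])+np.array([c*-45-s*sx,s*-45+c*sx])/1000; print(sx,P.round(4),proj("wrist",[*P,.006],C).round(1))
    for a in np.arange(0,6.28,.2):
        u=proj("wrist",[P[0]+.038*np.cos(a),P[1]+.038*np.sin(a),.006],C); cv2.circle(vis,tuple(int(round(v)) for v in u),0,(0,255,0),-1)
cv2.imwrite("pics/w13c.png",cv2.resize(vis[60:230,220:420],None,fx=3,fy=3,interpolation=0))
plan([.5868,.2212,.29],-10)
E
```

```text
purple wrist px [320.2 167.3] st [313 159  16  17 214] atz [ 0.5205 -0.2218  0.104 ] top n 214 (array([ 0.5206, -0.2206,  0.1087]), array([0.0188, 0.0209, 0.0047]), array([ 0.5207, -0.2208,  0.1087]))
52 [ 0.4859 -0.1619] [290.7 119.6]
-52 [ 0.4663 -0.2641] [291.2 185.3]
clk 40.20 pos [ 0.5213 -0.2218  0.2951] w 0.697 F [ 0.2  0.7 -1. ]
shift [  4.8 447.6 -14.1] turn [-0.22  0.12  0.03]
```

View pics/w13c.png

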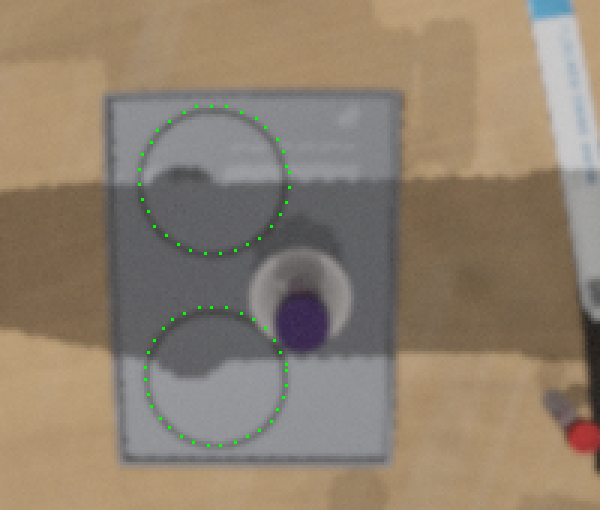

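Emit:
send_rows:
  rows:
    - [[0, 15, 0, 0, 0, 0, 70], [0, 45, -1, 0, 0, 0, 70], [0, 85, -3, 0, 0, 0, 70], [0, 130, -4, 0, 0, 0, 70], [0, 175, -5.5, 0, 0, 0, 70], [0, 220, -7, 0, 0, 0, 70], [0, 265, -8, 0, 0, 0, 70], [0, 310, -10, 0, 0, 0, 70]]

```text
clock: 41.0
position: [0.5649, 0.0879, 0.2927]
ee_rot: [0.139, 1.569, -0.14]
force: [0.4, -0.5, -0.1]
width: 0.698
```

Emit:
send_rows:
  rows:
    - [[0, 40, -1, 0, 0, 0, 70], [0, 75, -2, 0, 0, 0, 70], [0, 100, -3, 0, 0, 0, 70], [0, 112, -3.5, 0, 0, 0, 70], [0, 112, -3.5, 0, 0, 0, 70], [0, 112, -3.5, 0, 0, 0, 70], [0, 112, -3.5, 0, 0, 0, 70], [0, 112, -3.5, 0, 0, 0, 70]]

```text
clock: 41.8
position: [0.5827, 0.1942, 0.2942]
ee_rot: [0.141, 1.566, -0.142]
force: [-0.4, -0.7, 0.2]
width: 0.697
```

```bash
python3 - <<'E'
from h import *
C=cam("wrist"); im,D=optics.get_image("wrist"); cv2.imwrite("pics/w14.png",im[:,:,::-1])
COL["blue"]=lambda h:(h[...,0]>95)&(h[...,0]<120)&(h[...,1]>110)
cappos("wrist",im,D,C,"yellow",[.5868,.2212,.207],30,.207)
cappos("wrist",im,D,C,"blue",[.467,.25,.230],30,.230)
plan([.5868,.2212,.1745],-10)
E
```

```text
yellow wrist px [320.3 163.3] st [305 147  31  33 814] atz [0.5855 0.2204 0.203 ] top n 806 (array([0.5854, 0.2212, 0.2056]), array([0.0275, 0.0289, 0.008 ]), array([0.5856, 0.2213, 0.2075]))
blue wrist px [182.  164.7] st [167 149  30  33 756] atz [0.4666 0.2477 0.226 ] top n 732 (array([0.4667, 0.2475, 0.228 ]), array([0.0289, 0.0274, 0.008 ]), array([0.4681, 0.2479, 0.2299]))
clk 41.85 pos [0.5827 0.1945 0.2943] w 0.700 F [0.2 0.3 0.4]
shift [119.7  27.1  -0.8] turn [-0.34  0.02  0.03]
```

View pics/w14.png

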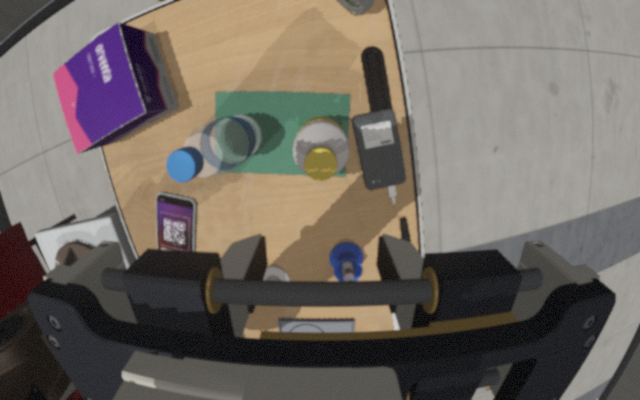

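Emit:
send_rows:
  rows:
    - [[0, 12, -0.5, 0, 0, 0, 70], [5, 26, -1, 0, 0, 0, 70], [25, 27, -1.5, 0, 0, 0, 70], [50, 27, -1.5, 0, 0, 0, 70], [78, 27, -1.5, 0, 0, 0, 70], [100, 27, -1.5, 0, 0, 0, 70], [114, 27, -1.5, 0, 0, 0, 70], [119, 27, -1.5, 0, 0, 0, 70]]

```text
clock: 42.65
position: [0.585, 0.2234, 0.1735]
ee_rot: [0.139, 1.568, -0.14]
force: [0.7, -0.6, 0.3]
width: 0.7
```

Emit:
send_rows:
  rows:
    - [[0, 0, 0, 0, 0, 0, 60], [0, 0, 0, 0, 0, 0, 40], [0, 0, 0, 0, 0, 0, 20], [0, 0, 0, 0, 0, 0, 20], [0, 0, 0, 0, 0, 0, 20], [0, 0, 0, 0, 0, 0, 20], [0, 0, 0, 0, 0, 0, 20], [0, 0, 0, 0, 0, 0, 20]]
  grip_force: 40

```text
clock: 43.45
position: [0.5862, 0.2229, 0.1757]
ee_rot: [0.141, 1.565, -0.14]
force: [0.8, 0.1, 4.7]
width: 0.312
```

Emit:
send_rows:
  rows:
    - [[0, 0, 0, 0, 0, 0, 20], [-2, 0, 0, 0, 0, 0, 20], [-6, 0, 0, 0, 0, 0, 20], [-14, 0, 0, 0, 0, 0, 20], [-26, 0, 0, 0, 0, 0, 20], [-42, 0, 0, 0, 0, 0, 20], [-62, 0, 0, 0, 0, 0, 20], [-84, 0, 0, 0, 0, 0, 20]]

```text
clock: 44.25
position: [0.5855, 0.2227, 0.2605]
ee_rot: [0.14, 1.567, -0.14]
force: [-0.5, -0.3, -3.5]
width: 0.314
```

```bash
python3 - <<'E'
from h import *
im,D=optics.get_image("side"); cv2.imwrite("pics/side15.png",im[:,:,::-1])
plan([.4855,-.1615,.33],-10)
E
```

```text
clk 44.30 pos [0.5869 0.2239 0.2648] w 0.317 F [1.  0.6 0.4]
shift [ -66.7 -397.1  -31.2] turn [-0.21  0.25 -0.19]
```

View pics/side15.png

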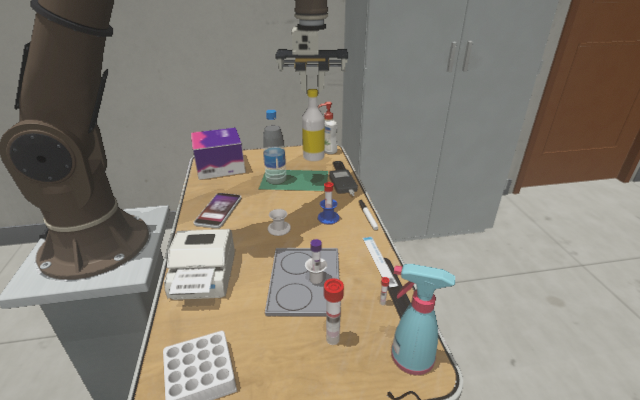

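Emit:
send_rows:
  rows:
    - [[-22, 0, 0, 0, 0, 0, 20], [-42, -8, -0.5, 0, 0, 0, 20], [-56, -24, -2, 0, 0, 0, 20], [-63, -48, -4, 0, 0, 0, 20], [-66, -78, -6, 0, 0, 0, 20], [-66, -110, -8.5, 0, 0, 0, 20], [-66, -142, -11, 0, 0, 0, 20], [-66, -174, -13.5, 0, 0, 0, 20]]

```text
clock: 45.1
position: [0.5406, 0.0517, 0.3251]
ee_rot: [0.14, 1.566, -0.141]
force: [0.5, -0.1, -2.5]
width: 0.314
```

Emit:
send_rows:
  rows:
    - [[0, -32, -2.5, 0, 0, 0, 20], [0, -64, -5, 0, 0, 0, 20], [0, -96, -7.5, 0, 0, 0, 20], [0, -128, -10, 0, 0, 0, 20], [0, -160, -12.5, 0, 0, 0, 20], [0, -188, -15, 0, 0, 0, 20], [0, -208, -16.5, 0, 0, 0, 20], [0, -220, -17.5, 0, 0, 0, 20]]

```text
clock: 45.9
position: [0.4839, -0.1622, 0.3251]
ee_rot: [0.142, 1.567, -0.143]
force: [-0.7, -0.1, -3.5]
width: 0.31
```

```bash
python3 - <<'E'
from h import *
plan([.4855,-.1615,.185],-10)
E
```

```text
clk 45.90 pos [ 0.4839 -0.1622  0.3251] w 0.310 F [-0.7 -0.1 -3.5]
shift [140.1   1.1   1.5] turn [-0.41 -0.02  0.06]
```

Emit:
send_rows:
  rows:
    - [[0, 0, 1, 0, 0, 0, 20], [10, 0, 1, 0, 0, 0, 20], [28, 0, 1, 0, 0, 0, 20], [54, 0, 1, 0, 0, 0, 20], [82, 0, 1, 0, 0, 0, 20], [108, 0, 1, 0, 0, 0, 20], [128, 0, 1, 0, 0, 0, 20], [137, 0, 1, 0, 0, 0, 20]]

```text
clock: 46.7
position: [0.4853, -0.1577, 0.1858]
ee_rot: [0.139, 1.569, -0.137]
force: [0.4, 1.4, -2.5]
width: 0.314
```

Emit:
send_rows:
  rows:
    - [[0, 0, 0, 0, 0, 0, 20], [0, 0, 0, 0, 0, 0, 20], [0, 0, 0, 0, 0, 0, 20], [1, 0, 0, 0, 0, 0, 20], [2, 0, 0, 0, 0, 0, 20], [3, 0, 0, 0, 0, 0, 20], [3, 0, 0, 0, 0, 0, 20], [3, 0, 0, 0, 0, 0, 20]]

```text
clock: 47.5
position: [0.4863, -0.1597, 0.1852]
ee_rot: [0.14, 1.566, -0.14]
force: [-0.0, -0.5, -2.8]
width: 0.313
```

```bash
python3 - <<'E'
from h import *
plan([.4855,-.1615,.1795],-10)
im,D=optics.get_image("side"); cv2.imwrite("pics/side16.png",cv2.resize(im[150:330,200:420,::-1],None,fx=3,fy=3,interpolation=2))
E
```

```text
clk 47.50 pos [ 0.4863 -0.1597  0.1852] w 0.313 F [-0.  -0.5 -2.8]
shift [ 5.7 -1.9 -0.5] turn [-0.23  0.    0.  ]
```

View pics/side16.png

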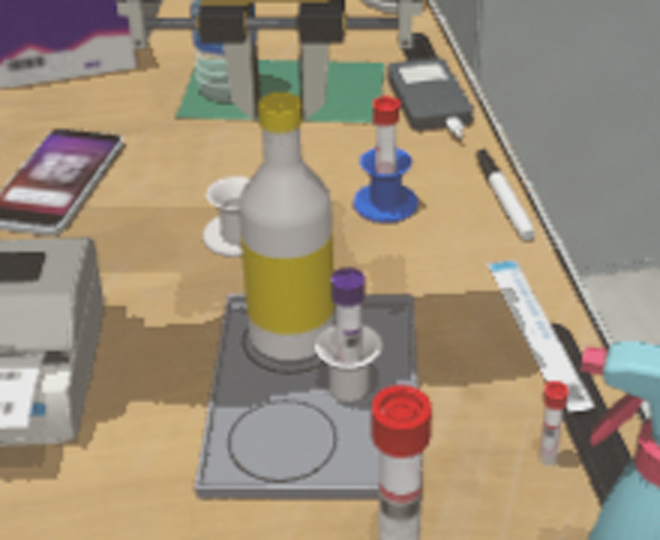

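Emit:
send_rows:
  rows:
    - [[1, -1.7, -0.5, 0, 0, 0, 20], [2, -1.7, -0.5, 0, 0, 0, 20], [3, -1.7, -0.5, 0, 0, 0, 20], [4, -1.7, -0.5, 0, 0, 0, 20], [4.5, -1.7, -0.5, 0, 0, 0, 20], [5, -1.7, -0.5, 0, 0, 0, 20], [5, -1.7, -0.5, 0, 0, 0, 20], [5, -1.7, -0.5, 0, 0, 0, 20]]

```text
clock: 48.35
position: [0.4856, -0.1612, 0.1802]
ee_rot: [0.14, 1.566, -0.14]
force: [0.5, -0.5, -2.8]
width: 0.314
```

Emit:
send_rows:
  rows:
    - [[0.5, 0, 0, 0, 0, 0, 20], [1, 0, 0, 0, 0, 0, 20], [1.5, 0, 0, 0, 0, 0, 20], [1.5, 0, 0, 0, 0, 0, 20], [1.5, 0, 0, 0, 0, 0, 20], [1.5, 0, 0, 0, 0, 0, 20], [1.5, 0, 0, 0, 0, 0, 20], [1.5, 0, 0, 0, 0, 0, 20]]

```text
clock: 49.15
position: [0.4863, -0.1615, 0.1796]
ee_rot: [0.14, 1.564, -0.141]
force: [-1.2, -0.5, 6.2]
width: 0.316
```

Contact. Release, rise, go to the water bottle.

Emit:
send_rows:
  rows:
    - [[0, 0, 0, 0, 0, 0, 40], [0, 0, 0, 0, 0, 0, 55], [0, 0, 0, 0, 0, 0, 65], [0, 0, 0, 0, 0, 0, 70], [0, 0, 0, 0, 0, 0, 70], [0, 0, 0, 0, 0, 0, 70], [-5, 0, 0, 0, 0, 0, 70], [-20, 0, 0, 0, 0, 0, 70]]

```text
clock: 49.95
position: [0.4846, -0.1611, 0.198]
ee_rot: [0.14, 1.569, -0.14]
force: [0.1, 0.1, 0.4]
width: 0.698
```

Emit:
send_rows:
  rows:
    - [[-25, 0, 0, 0, 0, 0, 70], [-60, 0, 0, 0, 0, 0, 70], [-95, 10, -2, 0, 0, 0, 70], [-110, 35, -6, 0, 0, 0, 70], [-110, 75, -14, 0, 0, 0, 70], [-110, 118, -22, 0, 0, 0, 70], [-110, 162, -30, 0, 0, 0, 70], [-110, 206, -38, 0, 0, 0, 70]]

```text
clock: 50.75
position: [0.4844, 0.0498, 0.3093]
ee_rot: [0.14, 1.565, -0.141]
force: [0.6, -0.4, 0.2]
width: 0.702
```

```bash
python3 - <<'E'
from h import *
plan([.4668,.22,.305],-10)
E
```

```text
clk 50.75 pos [0.4844 0.0498 0.3093] w 0.702 F [ 0.6 -0.4  0.2]
shift [  4.2 164.3 -47.6] turn [-0.25  0.06  0.01]
```

Emit:
send_rows:
  rows:
    - [[0, 35, -10, 0, 0, 0, 70], [0, 75, -22, 0, 0, 0, 70], [0, 112, -33, 0, 0, 0, 70], [2, 140, -41, 0, 0, 0, 70], [3, 158, -46, 0, 0, 0, 70], [3, 164, -47.5, 0, 0, 0, 70], [3, 164, -47.5, 0, 0, 0, 70], [3, 164, -47.5, 0, 0, 0, 70]]

```text
clock: 51.55
position: [0.4675, 0.2168, 0.3057]
ee_rot: [0.14, 1.566, -0.142]
force: [-0.2, -0.6, -0.2]
width: 0.702
```

```bash
python3 - <<'E'
from h import *
C=cam("wrist"); im,D=optics.get_image("wrist"); cv2.imwrite("pics/w17.png",im[:,:,::-1])
COL["blue"]=lambda h:(h[...,0]>95)&(h[...,0]<120)&(h[...,1]>110)
cappos("wrist",im,D,C,"blue",[.467,.248,.230],30,.230)
plan([.4668,.249,.193],-10)
E
```

```text
blue wrist px [314.5 160.8] st [299 144  32  34 849] atz [0.4662 0.2484 0.226 ] top n 845 (array([0.4661, 0.2485, 0.2287]), array([0.0272, 0.028 , 0.0074]), array([0.4664, 0.2491, 0.23  ]))
clk 51.60 pos [0.4675 0.2166 0.3056] w 0.700 F [0.1 0.1 0.9]
shift [112.6  31.9  -6.6] turn [-0.33  0.02  0.04]
```

View pics/w17.png

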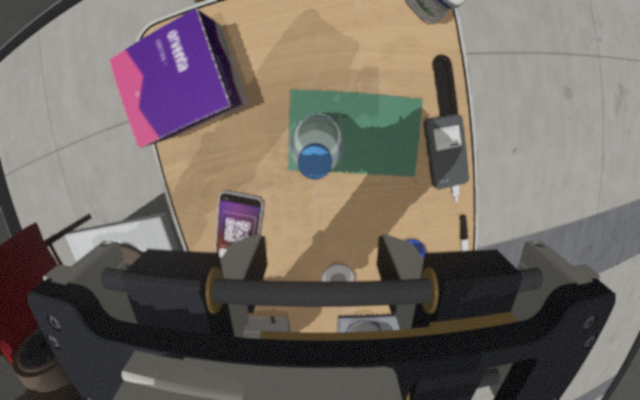

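Emit:
send_rows:
  rows:
    - [[0, 15, -3, 0, 0, 0, 70], [4, 30, -6, 0, 0, 0, 70], [22, 31.5, -6.5, 0, 0, 0, 70], [48, 31.5, -6.5, 0, 0, 0, 70], [74, 31.5, -6.5, 0, 0, 0, 70], [96, 31.5, -6.5, 0, 0, 0, 70], [108, 31.5, -6.5, 0, 0, 0, 70], [112, 31.5, -6.5, 0, 0, 0, 70]]

```text
clock: 52.4
position: [0.4662, 0.2489, 0.1927]
ee_rot: [0.14, 1.567, -0.142]
force: [-0.2, -0.5, -0.1]
width: 0.699
```

Emit:
send_rows:
  rows:
    - [[0, 0, 0, 0, 0, 0, 60], [0, 0, 0, 0, 0, 0, 40], [0, 0, 0, 0, 0, 0, 20], [0, 0, 0, 0, 0, 0, 20], [0, 0, 0, 0, 0, 0, 20], [0, 0, 0, 0, 0, 0, 20], [0, 0, 0, 0, 0, 0, 20], [0, 0, 0, 0, 0, 0, 20]]
  grip_force: 40

```text
clock: 53.2
position: [0.4667, 0.2504, 0.194]
ee_rot: [0.141, 1.565, -0.14]
force: [0.2, -0.1, 4.9]
width: 0.313
```

Emit:
send_rows:
  rows:
    - [[0, 0, 0, 0, 0, 0, 20], [-2, 0, 0, 0, 0, 0, 20], [-6, 0, 0, 0, 0, 0, 20], [-14, 0, 0, 0, 0, 0, 20], [-26, 0, 0, 0, 0, 0, 20], [-42, 0, 0, 0, 0, 0, 20], [-62, 0, 0, 0, 0, 0, 20], [-86, 0, 0, 0, 0, 0, 20]]

```text
clock: 54.0
position: [0.4658, 0.25, 0.2807]
ee_rot: [0.14, 1.567, -0.14]
force: [0.5, 0.5, -4.4]
width: 0.307
```

Emit:
send_rows:
  rows:
    - [[-25, 0, 0, 0, 0, 0, 20], [-52, 0, 0, 0, 0, 0, 20], [-80, 0, 0, 0, 0, 0, 20], [-108, 0, 0, 0, 0, 0, 20], [-130, 0, 0, 0, 0, 0, 20], [-144, 0, 0, 0, 0, 0, 20], [-148, 0, 0, 0, 0, 0, 20], [-148, 0, 0, 0, 0, 0, 20]]

```text
clock: 54.8
position: [0.4661, 0.2504, 0.4282]
ee_rot: [0.14, 1.566, -0.139]
force: [0.6, 0.5, -4.0]
width: 0.314
```

```bash
python3 - <<'E'
from h import *
im,D=optics.get_image("side"); cv2.imwrite("pics/side18.png",im[:,:,::-1])
plan([.4668,-.2625,.43],-10)
E
```

```text
clk 54.85 pos [0.466  0.2502 0.4274] w 0.317 F [-0.  -0.6 -4.2]
shift [  -2.5 -504.4   91.6] turn [-0.21 -0.01  0.01]
```

View pics/side18.png

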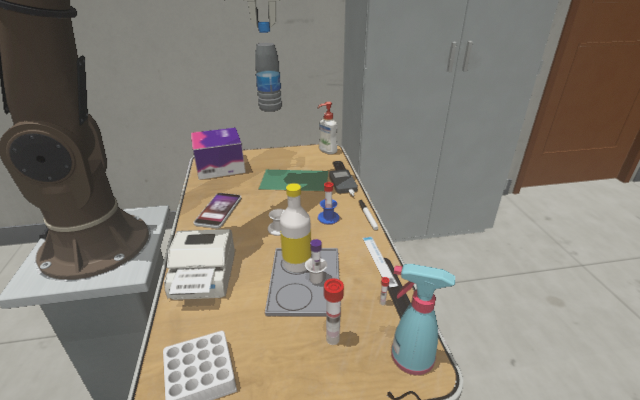

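Emit:
send_rows:
  rows:
    - [[-3, -10, 2, 0, 0, 0, 20], [-3, -28, 5, 0, 0, 0, 20], [-3, -54, 10, 0, 0, 0, 20], [-3, -86, 15.5, 0, 0, 0, 20], [-3, -120, 22, 0, 0, 0, 20], [-3, -154, 28, 0, 0, 0, 20], [-3, -188, 34, 0, 0, 0, 20], [-3, -222, 40, 0, 0, 0, 20]]

```text
clock: 55.65
position: [0.4654, 0.0224, 0.4302]
ee_rot: [0.14, 1.567, -0.141]
force: [1.4, -0.2, -4.3]
width: 0.316
```

Emit:
send_rows:
  rows:
    - [[0, -34, 6, 0, 0, 0, 20], [0, -68, 12.3, 0, 0, 0, 20], [0, -102, 18.5, 0, 0, 0, 20], [0, -136, 25, 0, 0, 0, 20], [0, -170, 31, 0, 0, 0, 20], [0, -204, 37, 0, 0, 0, 20], [0, -236, 43, 0, 0, 0, 20], [0, -260, 47, 0, 0, 0, 20]]

```text
clock: 56.45
position: [0.4649, -0.2427, 0.4299]
ee_rot: [0.142, 1.568, -0.142]
force: [-0.2, 0.5, -3.3]
width: 0.313
```

```bash
python3 - <<'E'
from h import *
plan([.4668,-.262,.205],-10)
E
```

```text
clk 56.45 pos [ 0.4649 -0.2427  0.4299] w 0.313 F [-0.2  0.5 -3.3]
shift [224.9 -18.6   5.7] turn [-0.37 -0.09  0.03]
```

Emit:
send_rows:
  rows:
    - [[0, -10, 2, 0, 0, 0, 20], [0, -19, 4.5, 0, 0, 0, 20], [5, -20, 4.5, 0, 0, 0, 20], [20, -20, 4.5, 0, 0, 0, 20], [45, -20, 4.5, 0, 0, 0, 20], [75, -20, 4.5, 0, 0, 0, 20], [105, -20, 4.5, 0, 0, 0, 20], [135, -20, 4.5, 0, 0, 0, 20]]

```text
clock: 57.25
position: [0.4672, -0.2582, 0.2945]
ee_rot: [0.139, 1.566, -0.138]
force: [0.6, 0.4, -4.0]
width: 0.312
```

Emit:
send_rows:
  rows:
    - [[24, 0, 0, 0, 0, 0, 20], [46, 0, 0, 0, 0, 0, 20], [64, 0, 0, 0, 0, 0, 20], [77, 0, 0, 0, 0, 0, 20], [85, 0, 0, 0, 0, 0, 20], [88, 0, 0, 0, 0, 0, 20], [88, 0, 0, 0, 0, 0, 20], [88, 0, 0, 0, 0, 0, 20]]

```text
clock: 58.05
position: [0.4677, -0.2602, 0.2084]
ee_rot: [0.14, 1.565, -0.14]
force: [-0.3, -0.3, -3.9]
width: 0.315
```

```bash
python3 - <<'E'
from h import *
plan([.4668,-.262,.1975],-10)
im,D=optics.get_image("side"); cv2.imwrite("pics/side19.png",cv2.resize(im[150:330,200:420,::-1],None,fx=3,fy=3,interpolation=2))
E
```

```text
clk 58.05 pos [ 0.4677 -0.2602  0.2084] w 0.315 F [-0.3 -0.3 -3.9]
shift [10.9 -1.9 -0.6] turn [-0.22  0.07  0.02]
```

View pics/side19.png

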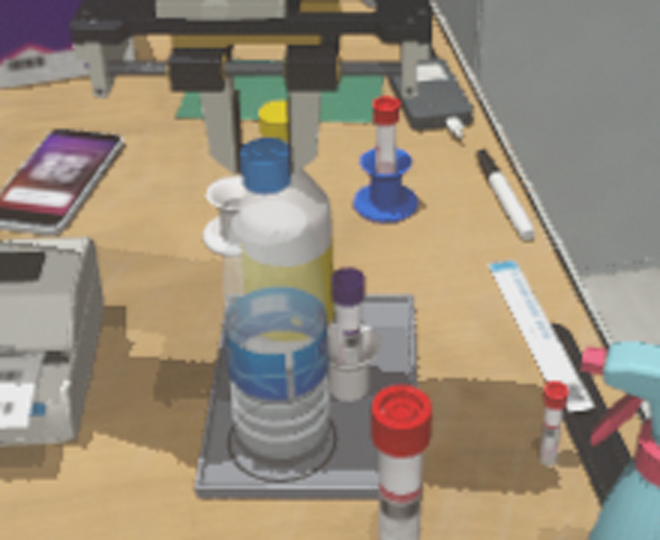

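Aligned over the bay. Lower the last 11 mm.

Emit:
send_rows:
  rows:
    - [[2, -1.8, -0.5, 0, 0, 0, 20], [4, -1.8, -0.5, 0, 0, 0, 20], [6, -1.8, -0.5, 0, 0, 0, 20], [8, -1.8, -0.5, 0, 0, 0, 20], [9, -1.8, -0.5, 0, 0, 0, 20], [9.5, -1.8, -0.5, 0, 0, 0, 20], [9.5, -1.8, -0.5, 0, 0, 0, 20], [9.5, -1.8, -0.5, 0, 0, 0, 20]]

```text
clock: 58.9
position: [0.4664, -0.2617, 0.1982]
ee_rot: [0.14, 1.566, -0.14]
force: [-0.3, 0.2, -4.2]
width: 0.315
```

Emit:
send_rows:
  rows:
    - [[0.5, 0, 0, 0, 0, 0, 20], [1, 0, 0, 0, 0, 0, 20], [1.5, 0, 0, 0, 0, 0, 20], [2, 0, 0, 0, 0, 0, 20], [2, 0, 0, 0, 0, 0, 20], [2, 0, 0, 0, 0, 0, 20], [2, 0, 0, 0, 0, 0, 20], [2, 0, 0, 0, 0, 0, 20]]

```text
clock: 59.7
position: [0.4673, -0.2621, 0.1979]
ee_rot: [0.139, 1.564, -0.141]
force: [-2.9, 2.0, 11.6]
width: 0.314
```

Emit:
send_rows:
  rows:
    - [[-0.7, 0, 0, 0, 0, 0, 20], [-0.7, 0, 0, 0, 0, 0, 40], [-0.7, 0, 0, 0, 0, 0, 55], [-0.7, 0, 0, 0, 0, 0, 65], [-0.7, 0, 0, 0, 0, 0, 70], [-0.7, 0, 0, 0, 0, 0, 70], [-5, 0, 0, 0, 0, 0, 70], [-20, 0, 0, 0, 0, 0, 70]]

```text
clock: 60.5
position: [0.4655, -0.2615, 0.2153]
ee_rot: [0.141, 1.569, -0.139]
force: [0.5, -1.5, 0.5]
width: 0.698
```

Emit:
send_rows:
  rows:
    - [[-25, 0, 0, 0, 0, 0, 70], [-60, 0, 0, 0, 0, 0, 70], [-100, 0, 0, 0, 0, 0, 70], [-140, 0, 0, 0, 0, 0, 70], [-175, 0, 0, 0, 0, 0, 70], [-195, 0, 0, 0, 0, 0, 70], [-200, 0, 0, 0, 0, 0, 70], [-200, 0, 0, 0, 0, 0, 70]]

```text
clock: 61.3
position: [0.4665, -0.2618, 0.4163]
ee_rot: [0.14, 1.566, -0.14]
force: [-0.3, -0.1, -0.2]
width: 0.7
```

```bash
python3 - <<'E'
from h import *
print(arm.observe()["clock"],arm.observe()["position"],arm.observe()["force"])
COL["blue"]=lambda h:(h[...,0]>95)&(h[...,0]<120)&(h[...,1]>110)
C=cam("wrist"); im,D=optics.get_image("wrist"); cv2.imwrite("pics/w20.png",im[:,:,::-1])
for c,P,zt in [("blue",[.4668,-.262,.234],.234),("yellow",[.486,-.162,.211],.211),("purple",[.5205,-.2215,.108],.108),("red",[.591,.0095,.108],.108)]:
    cappos("wrist",im,D,C,c,P,18,zt)
for n in ("scene","side"):
    im,D=optics.get_image(n); cv2.imwrite(f"pics/{n}20.png",im[:,:,::-1])
    cc=cam(n); cappos(n,im,D,cc,"red",[.591,.0095,.108],9,.108)
E
```

```text
61.3 [ 0.46653082 -0.26175001  0.41628637] [-0.32423412 -0.07209898 -0.2394751 ]
blue wrist px [321.5 170. ] st [311 159  22  23 395] atz [ 0.4655 -0.2635  0.23  ] top n 393 (array([ 0.4656, -0.2629,  0.2328]), array([0.0263, 0.0269, 0.0076]), array([ 0.4657, -0.2626,  0.2341]))
yellow wrist px [324.9  87. ] st [315  77  19  21 278] atz [ 0.4874 -0.1648  0.207 ] top n 277 (array([ 0.486 , -0.1648,  0.2119]), array([0.0239, 0.0254, 0.0046]), array([ 0.4873, -0.165 ,  0.2116]))
purple wrist px [350.7 121.1] st [345 116  12  12 110] atz [ 0.5202 -0.2216  0.104 ] top n 110 (array([ 0.5197, -0.2214,  0.1089]), array([0.0176, 0.018 , 0.0043]), array([ 0.5198, -0.2212,  0.1087]))
red wrist px [370.5 218.5] st [361 208  20  21 317] atz [ 0.529  -0.3916  0.104 ] top n 316 (array([ 0.5255, -0.3778,  0.1346]), array([0.0307, 0.032 , 0.0167]), array([ 0.5256, -0.3771,  0.1379]))
red scene px [315.7 214.1] st [312 210   8  10  59] atz [0.5915 0.0135 0.104 ] top n 44 (array([0.5917, 0.0108, 0.106 ]), array([0.0205, 0.021 , 0.008 ]), array([0.5912, 0.0111, 0.1055]))
red side px [328.4 186.1] st [325 182   9   9  65] atz [0.5913 0.0048 0.104 ] top n 43 (array([0.5916, 0.0088, 0.1054]), array([0.0191, 0.0242, 0.0062]), array([0.5919, 0.0077, 0.1059]))
```

View pics/w20.png

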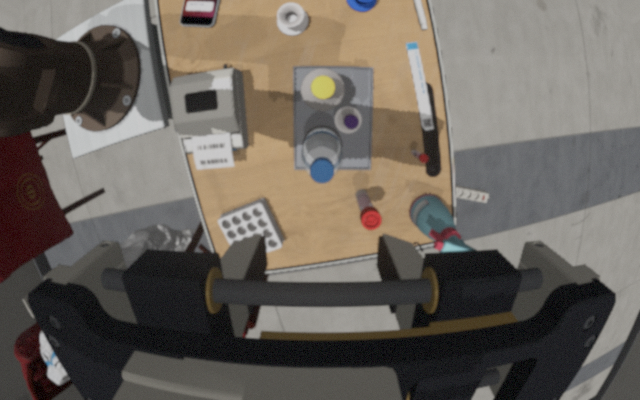

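View pics/side20.png

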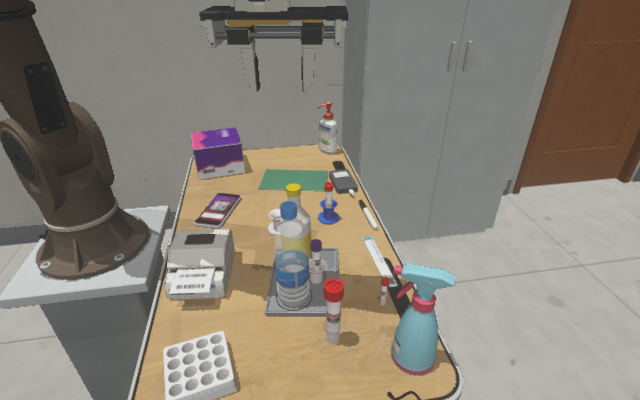

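View pics/scene20.png

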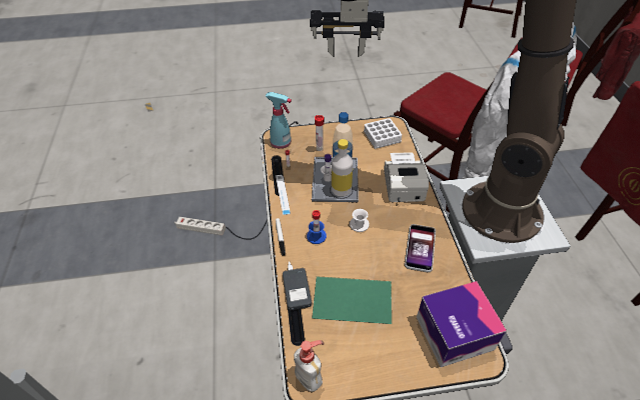

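```bash
python3 - <<'E'
import cv2
a=cv2.imread("pics/side20.png")[180:320,250:350]; b=cv2.imread("pics/scene20.png")[130:250,290:390]
import numpy as np
a=cv2.resize(a,(400,560),interpolation=2); b=cv2.resize(b,(400,480),interpolation=2)
o=np.zeros((560,800,3),np.uint8); o[:,:400]=a; o[:480,400:]=b; cv2.imwrite("pics/fin.png",o)
E
```

```text
(no output)
```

View pics/fin.png

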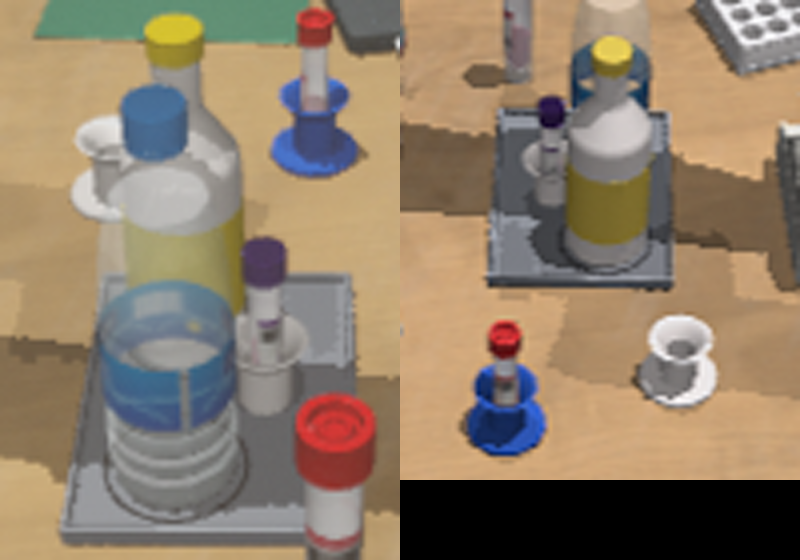

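```bash
python3 -c "
from cell import arm
print(arm.observe()['clock'],arm.sign_off())"
```

```text
the job is handed in; nothing more can be done
61.45 None
```

The job is done as asked and handed in at 61.5 s of the 138 s allowed. I moved both bottles to the mat, put the middle-sized red-capped tube in the blue courier stand, and put the purple-capped tube in the caddy holder. Then I put the disinfectant back in its bay, and the water bottle after it.

The last pictures showed:
- **Tubes:** both were seated upright. The red cap's top was 106 mm above the desk and the purple cap's 109 mm, against the expected 108 mm.
- **Bottles:** both stood upright inside their bay rings. The water bottle was within about 1 mm of where it started. The disinfectant cap read about 3 mm off, still inside the ring; part of that may be measurement error.
- **Bystanders:** the power bank and the swab packet looked untouched.

No check failed, and the highest wrist force I read was about 12 N.

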